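# Put away bottles, jars and the lamp after a spectrometer run

### The arm

A 6-joint arm with a two-finger parallel gripper is mounted at the origin on the work surface. World frame = base frame: x ahead of the robot, y to its left, z up, the work surface at z = 0. Lengths are in m, angles in degrees, forces in N, time in s.
With the tool pointing down it reaches from about 0.4 to 0.825 m from the base axis. Payload 7 kg.
Tool frame: the origin (TCP) lies midway between the tips of the shut fingers; the grasp point (between the pads) lies 19 mm behind it; x points along the fingers, z is the direction in which the jaws open and shut, and the axes are right-handed (so a half turn about x gives the same grasp; the last joint's range is limited). The gripper opens to 88 mm and grips with 3 to 60 N. Pads are 19 mm wide; open, the fingers measure 130 mm over their backs; the gripper's body (78 mm by 193 mm) begins 47 mm behind the grasp point.
Start: joints at [-50.071, 20.546, 0.682, 0, -70.136, -16.507], TCP at [0.268, -0.619, 0.227] pointing down, gripper open.
Joint ranges: [-176.03, 176.03], [-82.01, 121.73], [-58.28, 71.71], [-173.87, 95.51], [-174.79, -0.11], [-173.66, 173.66]. Speed limits (degrees/s): [136.94, 136.94, 172.46, 180, 180, 180].

### API

Orientations are given as [roll, pitch, yaw] about the fixed x, y, z axes, in that order (R = Rz(yaw) Ry(pitch) Rx(roll)).
In Python, from plant import ctrl gives the robot as it stands.
- The arm moves only by the tool servo_tool, never from a script. Its argument "motion" is a list of rows, each an object with "offset": the shift along the tool's x, y, z in m, a list of three; "roll": the turn about the tool's x in degrees; "claw": the opening, from -1 (shut) to 1 (fully open), so that 0 is half open. In form: [{"offset": [x, y, z], "roll": roll, "claw": claw}, ...]. A call has 1 to 12 rows; each row shifts and turns the commanded pose from where the row before left it, along the tool's axes as they then stand; what a row does not reach is not made up. A row lasts 1/8 s, in which the tool goes at most 62.5 mm and 10.7 degrees, less where a joint would pass 70% of its speed; a pose out of reach is approached as far as the arm can. A call is refused whole if a number of a shift passes 0.0625 or a number of a turn 10.7, either way. A call with a gripper value outside its range is refused whole. The fingers move at their own pace and stop on an object; the grip force is fixed at half the most. Time passes only in rows, so rows that do not move let the fingers close. It gives the time, the measured TCP pose, the force and the opening at its end, in the units of the state.
- ctrl.get_obs(): the state, without advancing time (a new reading comes with each control period).
- ctrl.snapshot(name): name is "scene" or "top"; returns a dict with "frame" (400x640x3 uint8, blue, green, red), "z_map" (400x640 float32, m along the optical axis (not along the pixel's ray), 0 where there is no reading), "mtx" (3x3 intrinsics, pixels), "extrinsics" (4x4, takes a point from camera to world coordinates). Camera axes: x right, y up, looking along -z (the intrinsics and any distortion apply to the point x, -y, -z); pixel columns grow to the right and rows downward; lengths in m; the calibration is good to about 2 mm. A picture is of the moment at which its call begins.
- ctrl.close_job(): hands the job in, once; it reports no verdict.
The state is a dict: "clock": time; "joint_pos": joint angles; "qvel": joint speeds; "tau": joint torques, N m; "tool_pos": TCP position; "orientation": TCP orientation; "force": force on the tool from outside, world axes, zero at the start; "moment": the same for the moment, N m; "opening": finger opening in m.
Only numpy, scipy, OpenCV 4.12 (cv2) and the standard library are available. Lean on these libraries where they do the work, as an engineer would, in place of code of your own. Each camera call takes 0.05 s, during which the arm holds its last target.

### The job

Put away what the last run left on the bench: stand the two tall slim bottles in the rack with the small bays and the two squat jars in the rack with the large bays, one to a bay and upright on the bay floor, and lay the lamp in its cradle, lengthwise across both saddles and centred, either way round. Leave the empty glass beaker where it stands, and let go of everything at the end.

Things in the scene. Friction and masses are not known exactly. Their poses are not given: they have to be found in the camera images.
- bottle_a: Tall slim sample bottle, upright and loose: amber glass body 32 mm in diameter and straight up to 60 mm, shoulder to 67 mm, then a white cap 25 mm in diameter; 85 mm high in all, about 60 g. Origin: centre of its underside, z up. The two tall bottles are alike and interchangeable.
- bottle_b: Tall slim sample bottle, upright and loose: amber glass body 32 mm in diameter and straight up to 60 mm, shoulder to 67 mm, then a white cap 25 mm in diameter; 85 mm high in all, about 60 g. Origin: centre of its underside, z up. The two tall bottles are alike and interchangeable.
- jar_a: Squat wide jar, upright and loose: amber glass body and flush white lid, 48 mm in diameter all the way up, 55 mm high, about 100 g. Origin: centre of its underside, z up. The two squat jars are alike and interchangeable.
- jar_b: Squat wide jar, upright and loose: amber glass body and flush white lid, 48 mm in diameter all the way up, 55 mm high, about 100 g. Origin: centre of its underside, z up. The two squat jars are alike and interchangeable.
- lamp: Spectrometer lamp lying on its side, loose: clear glass cylinder, 40 mm diameter, 100 mm long, on a square black block 40 x 40 x 40 mm that stops it rolling; 140 mm long in all, about 120 g, balanced near the middle. Origin: mid-length on its axis, 20 mm above what it lies on; x along the lamp: block from x = -70 to -30 mm, glass from -30 to +70 mm. Grip the glass at the origin.
- bottle_rack: Rack with the two small bays, white plastic, fixed: open-topped tray 62 mm (x) by 119 mm (y), with 5 mm walls 15 mm high and a 5 mm wall across the middle. Origin: centre of underside, z up. The square bays, 52 x 52 mm inside, have their centres at y = -28.5 and +28.5 mm, x = 0; their floor is 5 mm above the origin.
- jar_rack: Rack with the two large bays, white plastic, fixed: open-topped tray 80 mm (x) by 155 mm (y), with 5 mm walls 15 mm high and a 5 mm wall across the middle. Origin: centre of underside, z up. The square bays, 70 x 70 mm inside, have their centres at y = -37.5 and +37.5 mm, x = 0; their floor is 5 mm above the origin.
- lamp_cradle: White plastic lamp cradle, fixed: plate 80 (x) x 150 mm (y), 6 thick, with two U-shaped saddles 12 mm thick at y = -45 and +45 mm. The lamp lies along y on their black rubber bottoms, 16 mm above the origin, between cheeks at x = -31 and +31 mm (9 thick, tops 36 mm up). Between the saddles fingers have free room. Origin: centre of underside. A seated lamp has its origin 36 mm above it.
- beaker: Empty glass beaker, a bystander in the row with the things, loose: 66 mm across the rim, 75 mm high, 110 g. Origin: centre of its underside. Not to be moved.

How it is judged:
By the outcome, as a careful person would: the job done as asked, in the order asked, and still so for the second after the job is handed in, with the robot touching nothing.
It also fails if it takes over 128 s, if anything falls off the work surface, if the arm or the gripper's body presses on something with over 40 N, if the wrist force passes 120 N, or if a joint passes its speed limit or range.

## Working session

There is one attempt and no reset: what is moved stays moved. The work goes in short steps, Python scripts to look and compute and a tool call to move; the robot and the scene stay as the last step left them, time stands still between calls to the robot, and variables do not carry over. Pictures are saved under pics/ and viewed, and the job is handed in when it is done.

Besides the shell and the picture viewer there is one more tool, called after "Call:" as name([rows], argument=value, ...), one row to a line, values as JSON. servo_tool: Moves the arm, as the interface text tells. Its arguments: {"type":"object","properties":{"motion":{"type":"array"}},"required":["motion"]}

```bash
ls; mkdir -p pics; python3 - <<'E'
from plant import ctrl
import cv2,numpy as np
print(ctrl.get_obs())
for n in("scene","top"):
    s=ctrl.snapshot(n); cv2.imwrite(f"pics/{n}0.png",s["frame"]); np.savez(f"{n}0.npz",**s); print(n,s["mtx"].tolist(),s["extrinsics"].round(4).tolist())
E
```

```text
pics
{'clock': 0.0, 'joint_pos': array([-5.00707082e+01,  2.05874494e+01,  6.31923024e-01, -2.01140235e-02,
       -7.01341318e+01, -1.65064320e+01]), 'qvel': array([-0.0030641 , -0.07341282, -0.06001709, -0.04338784, -0.14159294,
        0.05079972]), 'tau': array([ 1.91359875e-03, -5.82714272e+01,  2.93061680e+01,  6.99740097e+00,
        6.91430309e-03, -1.99353390e-04]), 'tool_pos': array([ 0.26809188, -0.61893446,  0.22565362]), 'orientation': array([  4.59899666,  89.90836895, 118.01500645]), 'force': array([ 0.05074567, -1.32830108, -0.76604903]), 'moment': array([-0.01834006,  0.00173645,  0.00684167]), 'opening': 0.08794939489920585}
scene [[372.81737817987147, 0.0, 323.69742718950636], [0.0, 372.81737817987147, 201.8424820127223], [0.0, 0.0, 1.0]] [[0.3642, -0.6018, 0.7107, 1.21], [0.9313, 0.2384, -0.2754, -0.2529], [-0.0037, 0.7622, 0.6473, 0.6595], [0.0, 0.0, 0.0, 1.0]]
top [[466.54048955560194, 0.0, 317.86278587064703], [0.0, 466.54048955560194, 190.1390686071404], [0.0, 0.0, 1.0]] [[-0.0108, 0.9916, -0.129, 0.3963], [-0.9999, -0.0122, -0.0105, -0.0011], [-0.012, 0.1288, 0.9916, 1.1882], [0.0, 0.0, 0.0, 1.0]]
```

View pics/scene0.png

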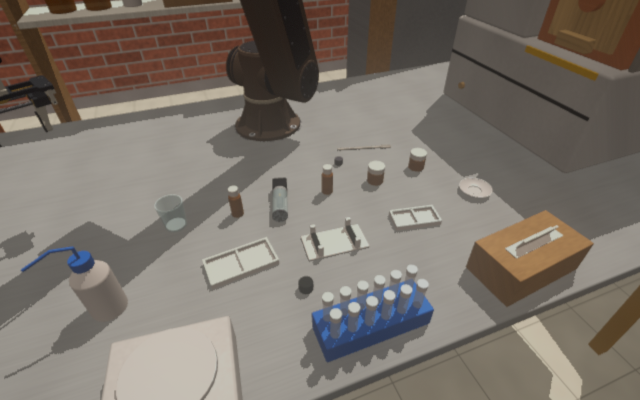

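View pics/top0.png

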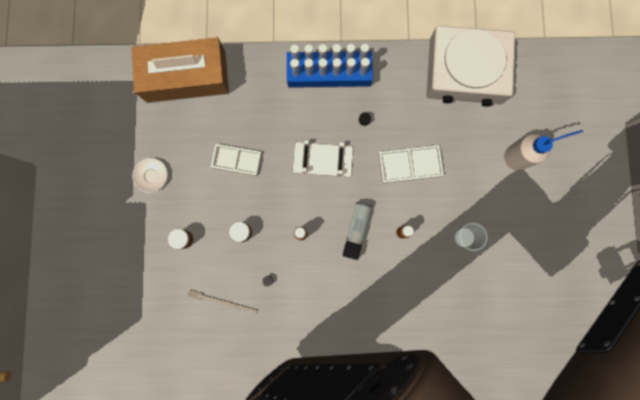

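The top view has +x up and +y left. In the row are jars at about (180,239) and (240,232), bottles at (300,233) and (406,231), the lamp at (357,230) and the beaker at (471,237). The bottle rack is at (237,159), the cradle at (323,159) and the jar rack at (411,163). Next I'll measure them.

```bash
cat > h.py <<'E'
import numpy as np,cv2
def load(n): 
    d=np.load(n); return {k:d[k] for k in d.files}
def plane(s,uv,z):
    uv=np.atleast_2d(uv).astype(float); K=s["mtx"];E=s["extrinsics"]
    d=np.c_[(uv[:,0]-K[0,2])/K[0,0],-(uv[:,1]-K[1,2])/K[1,1],-np.ones(len(uv))]@E[:3,:3].T
    t=(z-E[2,3])/d[:,2]; return E[:3,3]+d*t[:,None]
def cloud(s):
    v,u=np.mgrid[:400,:640]; K=s["mtx"];E=s["extrinsics"];D=s["z_map"]
    p=np.stack([(u-K[0,2])/K[0,0]*D,-(v-K[1,2])/K[1,1]*D,-D],-1)
    return p@E[:3,:3].T+E[:3,3]
def proj(s,P):
    K=s["mtx"];E=s["extrinsics"]; p=(np.atleast_2d(P)-E[:3,3])@E[:3,:3]
    return np.c_[K[0,0]*p[:,0]/-p[:,2]+K[0,2],K[1,1]*-p[:,1]/-p[:,2]+K[1,2]]
E
python3 - <<'E'
from h import *
for n in("top","scene"):
    s=load(n+"0.npz"); P=cloud(s); Z=P[...,2]
    ok=s["z_map"]>0
    m=ok&(P[...,0]>.3)&(P[...,0]<.8)&(abs(P[...,1])<.55)
    print(n,"table z",np.median(Z[m]),Z[m].std())
    # objects
    mm=(m&(Z>.008)&(Z<.12)).astype(np.uint8)
    k,L,st,c=cv2.connectedComponentsWithStats(mm)
    for i in range(1,k):
        if st[i,4]<30: continue
        q=P[L==i]; zt=np.percentile(q[:,2],95); top=q[q[:,2]>zt-.012]
        print(st[i].tolist(),"zt %.3f"%zt,"x %.3f..%.3f y %.3f..%.3f"%(q[:,0].min(),q[:,0].max(),q[:,1].min(),q[:,1].max()),"topmean",top.mean(0).round(3))
s=load("top0.npz")
cv2.imwrite("pics/topz.png",cv2.resize(s["frame"][130:270,150:510],None,fx=2.2,fy=2.2,interpolation=cv2.INTER_CUBIC))
s=load("scene0.npz")
cv2.imwrite("pics/scz.png",cv2.resize(s["frame"][130:290,140:460],None,fx=2.5,fy=2.5,interpolation=cv2.INTER_CUBIC))
E
```

```text
top table z 0.0013672841959198045 0.13526279694618978
[426, 82, 87, 25, 1552] zt 0.087 x 0.758..0.800 y -0.473..-0.272 topmean [ 0.79  -0.385  0.08 ]
[133, 87, 58, 16, 642] zt 0.087 x 0.787..0.800 y 0.337..0.466 topmean [0.795 0.414 0.084]
[358, 112, 13, 14, 139] zt 0.028 x 0.717..0.749 y -0.125..-0.094 topmean [ 0.732 -0.11   0.024]
[504, 135, 46, 36, 795] zt 0.118 x 0.594..0.663 y -0.535..-0.464 topmean [ 0.623 -0.488  0.113]
[296, 141, 19, 33, 222] zt 0.038 x 0.594..0.673 y 0.020..0.067 topmean [0.629 0.045 0.036]
[333, 143, 18, 33, 209] zt 0.037 x 0.586..0.666 y -0.073..-0.028 topmean [ 0.627 -0.046  0.035]
[210, 144, 51, 32, 403] zt 0.019 x 0.590..0.672 y 0.159..0.286 topmean [0.631 0.221 0.014]
[378, 145, 65, 38, 542] zt 0.019 x 0.567..0.661 y -0.306..-0.144 topmean [ 0.613 -0.226  0.014]
[311, 156, 11, 18, 43] zt 0.012 x 0.594..0.638 y 0.003..0.028 topmean [0.613 0.017 0.009]
[132, 159, 35, 34, 633] zt 0.019 x 0.549..0.635 y 0.398..0.487 topmean [0.593 0.445 0.013]
[342, 202, 30, 59, 928] zt 0.044 x 0.373..0.516 y -0.121..-0.046 topmean [ 0.441 -0.082  0.039]
[229, 222, 23, 20
[... 1386 characters left out ...]
.157..0.285 topmean [0.637 0.22  0.013]
[531, 210, 17, 7, 32] zt 0.086 x 0.793..0.800 y 0.413..0.459 topmean [0.797 0.44  0.084]
[345, 217, 16, 31, 200] zt 0.035 x 0.598..0.680 y 0.032..0.050 topmean [0.643 0.04  0.031]
[310, 224, 15, 32, 196] zt 0.036 x 0.591..0.672 y -0.058..-0.039 topmean [ 0.635 -0.049  0.032]
[202, 237, 77, 50, 654] zt 0.016 x 0.570..0.666 y -0.308..-0.148 topmean [ 0.621 -0.229  0.013]
[69, 260, 58, 61, 1983] zt 0.117 x 0.606..0.670 y -0.536..-0.468 topmean [ 0.651 -0.497  0.112]
[298, 276, 15, 16, 198] zt 0.025 x 0.723..0.753 y -0.128..-0.097 topmean [ 0.74  -0.113  0.022]
[108, 316, 123, 41, 696] zt 0.087 x 0.775..0.800 y -0.474..-0.275 topmean [ 0.793 -0.404  0.079]
```

View pics/topz.png

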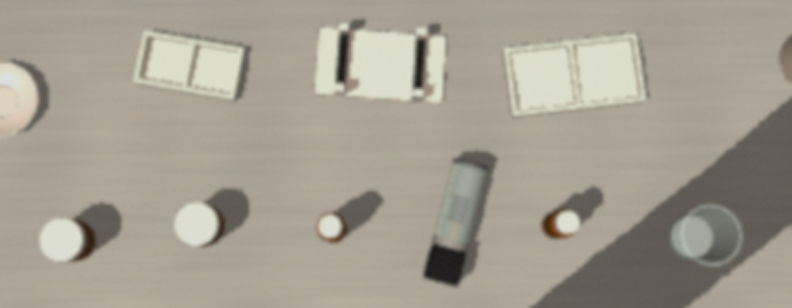

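View pics/scz.png

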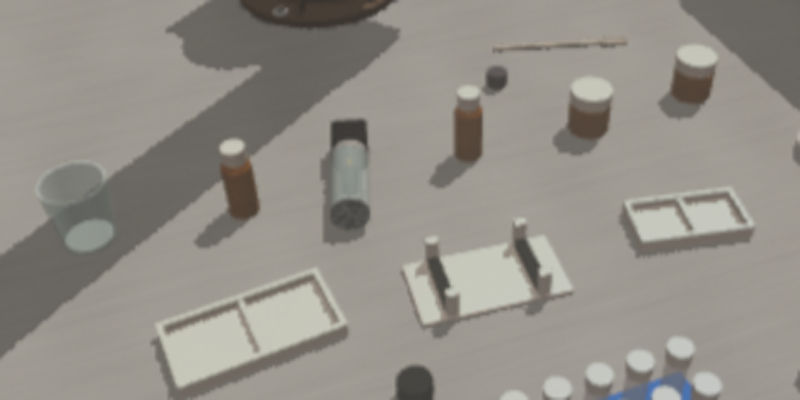

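```bash
cat > meas.py <<'E'
from h import *
def white(s,sat=60,v=165):
    h=cv2.cvtColor(s["frame"],cv2.COLOR_BGR2HSV); return ((h[...,1]<sat)&(h[...,2]>v)).astype(np.uint8), h
def comps(m,amin=25):
    k,L,st,c=cv2.connectedComponentsWithStats(m); return [(st[i],c[i],L==i) for i in range(1,k) if st[i,4]>=amin]
E
python3 - <<'E'
from meas import *
for n in("top","scene"):
    s=load(n+"0.npz"); m,h=white(s)
    print(n,"table hsv",h[190,280] if n=="top" else h[240,180])
    roi=np.zeros_like(m); 
    if n=="top": roi[135:265,155:500]=1
    else: roi[140:290,150:460]=1
    m=m*roi; cv2.imwrite(f"pics/m_{n}.png",m*255)
    for st,c,M in comps(m):
        p=plane(s,c,.015)[0]
        pts=np.argwhere(M)[:,::-1]
        if st[4]>500 or 1:
            r=cv2.minAreaRect((plane(s,pts,.015)[:,:2]*1000).astype(np.float32))
            b=cv2.boxPoints(r)
            print(st.tolist(),"c",c.round(1),"z15",p.round(4),"z55",plane(s,c,.055)[0,:2].round(4),"z85",plane(s,c,.085)[0,:2].round(4),"rect",[np.round(x,1).tolist() if not np.isscalar(x) else round(x,1) for x in r])
E
```

```text
top table hsv [ 19  33 172]
[155, 135, 345, 130, 35016] c [312.1 195.5] z15 [0.5354 0.026  0.015 ] z55 [0.5307 0.0251] z85 [0.5271 0.0244] rect [[527.0, -9.6], [885.5, 329.6], 89.2]
[458, 229, 14, 17, 176] c [464.6 237.2] z15 [ 0.4261 -0.3534  0.015 ] z55 [ 0.4251 -0.3414] z85 [ 0.4243 -0.3324] rect [[426.3, -353.2], [32.3, 39.9], 87.0]
[472, 241, 28, 24, 364] c [489.5 256.4] z15 [ 0.378  -0.4124  0.015 ] z55 [ 0.3786 -0.3984] z85 [ 0.3791 -0.3879] rect [[387.7, -403.2], [69.4, 56.6], 89.4]
scene table hsv [ 19  21 135]
[411, 147, 16, 9, 116] c [418.4 151.3] z15 [0.3822 0.3911 0.015 ] z55 [0.4336 0.3511] z85 [0.4721 0.3211] rect [[380.3, 391.8], [48.6, 46.8], 68.3]
[368, 160, 18, 10, 140] c [376.4 164.6] z15 [0.3989 0.2329 0.015 ] z55 [0.4493 0.2027] z85 [0.487  0.1801] rect [[398.1, 233.3], [51.3, 47.7], 68.3]
[323, 164, 9, 5, 41] c [327. 166.] z15 [0.3507 0.0913 0.015 ] z55 [0.404  0.0699] z85 [0.444  0.0539] rect [[350.6, 91.3], [24.2, 21.0], 68.3]
[228, 186, 9, 6, 42] c [232.2 188.3] z15 [ 0.3536 -0.1952  0.015 ] z55 [ 0.4068 -0.1987] z85 [ 0.4466 -0.2014] rect [[354.3, -195.8], 
[... 1133 characters left out ...]
97 0.015 ] z55 [0.8108 0.0216] z85 [0.8306 0.0079] rect [[784.6, 39.7], [23.9, 21.3], 68.5]
[417, 278, 12, 10, 86] c [422.7 282.6] z15 [0.8267 0.1202 0.015 ] z55 [0.8505 0.0971] z85 [0.8684 0.0797] rect [[826.2, 120.1], [23.7, 21.8], 9.4]
[357, 280, 13, 10, 90] c [362.7 284.2] z15 [ 7.838e-01 -1.000e-04  1.500e-02] z55 [ 0.8102 -0.0158] z85 [ 0.8301 -0.0276] rect [[783.3, -0.1], [23.9, 22.2], 15.4]
[401, 285, 11, 5, 48] c [405.6 287.2] z15 [0.8237 0.0803 0.015 ] z55 [0.8477 0.0596] z85 [0.8657 0.0441] rect [[823.4, 80.9], [21.3, 10.2], 68.5]
[340, 286, 12, 4, 39] c [345.2 287.7] z15 [ 0.7784 -0.0383  0.015 ] z55 [ 0.8052 -0.0516] z85 [ 0.8253 -0.0616] rect [[778.1, -37.5], [23.0, 7.7], 68.5]
```

```bash
python3 - <<'E'
from meas import *
s=load("top0.npz"); m,h=white(s,60,205)
roi=np.zeros_like(m); roi[135:265,155:500]=1; m*=roi
cv2.imwrite("pics/m_top2.png",m*255)
for st,c,M in comps(m):
    pts=np.argwhere(M)[:,::-1]
    r=cv2.minAreaRect((plane(s,pts,.015)[:,:2]*1000).astype(np.float32))
    print(st.tolist(),"c",c.round(1),"z15",plane(s,c,.015)[0,:2].round(4),"z55",plane(s,c,.055)[0,:2].round(4),"z85",plane(s,c,.085)[0,:2].round(4),"rect",[np.round(x,1).tolist() if not np.isscalar(x) else round(x,1) for x in r])
# lamp: from depth in both views; axis via height > 12mm, fit minAreaRect at z=.02; black block mask
for n,box in(("top",(195,265,335,380)),("scene",(170,225,265,295))):
    s=load(n+"0.npz");P=cloud(s);h=cv2.cvtColor(s["frame"],cv2.COLOR_BGR2HSV)
    M=np.zeros((400,640),bool);M[box[0]:box[1],box[2]:box[3]]=1
    z=P[...,2]-(.0014 if n=="top" else -.0004)
    q=P[M&(z>.006)&(z<.06)&(s["z_map"]>0)][:,:2]
    r=cv2.minAreaRect((q*1000).astype(np.float32)); print(n,"lamp rect",r)
    b=M&(h[...,2]<55)&(z>.02); print("block mean",P[b].mean(0).round(4),b.sum(), "block rect",cv2.minAreaRect((P[b][:,:2]*1000).astype(np.float32)))
E
```

```text
[294, 143, 11, 29, 225] c [298.2 157.7] z15 [0.6332 0.0607] z55 [0.6251 0.0586] z85 [0.6191 0.0571] rect [[635.2, 58.7], [25.5, 73.1], 89.8]
[309, 144, 33, 31, 766] c [324. 159.] z15 [ 0.6289 -0.0053] z55 [ 0.621  -0.0052] z85 [ 0.615 -0.005] rect [[628.5, -10.1], [81.6, 75.5], 85.1]
[345, 147, 7, 29, 156] c [348.1 159.9] z15 [ 0.6258 -0.0667] z55 [ 0.618  -0.0645] z85 [ 0.6121 -0.0628] rect [[623.1, -66.5], [15.3, 72.8], 88.9]
[217, 148, 21, 20, 307] c [227.1 157.3] z15 [0.6368 0.2431] z55 [0.6286 0.2348] z85 [0.6224 0.2286] rect [[638.4, 243.3], [45.7, 47.8], 79.7]
[412, 149, 28, 29, 622] c [425.2 162.6] z15 [ 0.6163 -0.2631] z55 [ 0.6088 -0.2541] z85 [ 0.6032 -0.2474] rect [[615.2, -259.6], [68.7, 69.8], 5.7]
[238, 152, 22, 22, 322] c [248.5 161.2] z15 [0.6257 0.1881] z55 [0.6178 0.1816] z85 [0.612  0.1768] rect [[624.7, 189.0], [47.0, 53.7], 79.4]
[383, 152, 27, 29, 604] c [396.6 165.5] z15 [ 0.6097 -0.19  ] z55 [ 0.6025 -0.1836] z85 [ 0.597  -0.1788] rect [[608.1, -189.9], [68.7, 61.5], 6.0]
[155, 160, 11, 27, 239] c [159.3 173.4] z15 [0.5969 0.4166] z55 [0.5901 0.4023] z85 [0.5
[... 433 characters left out ...]
552] rect [[442.3, 58.5], [17.6, 17.5], 89.4]
[169, 230, 18, 18, 259] c [177.1 238.4] z15 [0.4309 0.3662] z55 [0.4297 0.3537] z85 [0.4288 0.3443] rect [[430.8, 365.2], [43.3, 42.5], 89.4]
top lamp rect ((446.3349609375, -80.93242645263672), (61.0883674621582, 178.12615966796875), 81.0937271118164)
block mean [ 0.3975 -0.0704  0.0409] 212 block rect ((397.5077819824219, -70.40276336669922), (36.8857421875, 33.69689178466797), 74.2008056640625)
scene lamp rect ((449.68914794921875, -85.65982055664062), (39.155921936035156, 141.318359375), 74.1945571899414)
block mean [nan nan nan] 0 block rect ((0.0, 0.0), (0.0, 0.0), 0.0)<stdin>:16: RuntimeWarning: Mean of empty slice.
  ret = um.true_divide(
```

Both views agree to about 4 mm, and the sizes match the nominals. I'll refine the cradle from its rubber bottoms and work out the first move.

```bash
cat > go.py <<'E'
import sys,numpy as np
from scipy.spatial.transform import Rotation as Ro
from plant import ctrl
def R(o): return Ro.from_euler("xyz",o["orientation"],degrees=True).as_matrix()
def go(x,y,z,jaw=None):
    o=ctrl.get_obs(); r=R(o); jd=np.degrees(np.arctan2(r[1,2],r[0,2]))
    d=r.T@(np.array([x,y,z])-o["tool_pos"])
    print("t %.2f pos"%o["clock"],o["tool_pos"].round(4),"jaw dir %.1f"%jd,"tilt",r[:,0].round(3),"J",o["joint_pos"].round(0),"F",o["force"].round(1),"open %.4f"%o["opening"])
    print("offset tool mm",(d*1000).round(1),"norm %.0f"%(np.linalg.norm(d)*1000), end=" ")
    if jaw is not None:
        # roll about tool x (down): + roll => yaw decreases
        a=(jd-jaw+90)%180-90; print("roll",round(a,1),"or",round(a-np.sign(a)*180,1))
    else: print()
if __name__=="__main__": go(*map(float,sys.argv[1:]))
E
python3 go.py .442 -.201 .2 0
python3 - <<'E'
from meas import *
for n,box in(("top",(140,180,290,356)),("scene",(210,270,300,372))):
    s=load(n+"0.npz");g=s["frame"].max(2);M=np.zeros((400,640),np.uint8);M[box[0]:box[1],box[2]:box[3]]=1
    m=((g<70)*M).astype(np.uint8)
    for st,c,L in comps(m,15):
        pts=np.argwhere(L)[:,::-1]; r=cv2.minAreaRect((plane(s,pts,.016)[:,:2]*1000).astype(np.float32))
        print(n,st.tolist(),plane(s,c,.016)[0].round(4),"rect",np.round(r[0],1),np.round(r[1],1),round(r[2],1))
E
```

```text
t 0.10 pos [ 0.2681 -0.619   0.2257] jaw dir 113.4 tilt [-0.001  0.001 -1.   ] J [-50.  21.   1.  -0. -70. -17.] F [-0.4  0.1  0.5] open 0.0877
offset tool mm [  26.1 -325.7  314.4] norm 453 roll -66.6 or 113.4
top [304, 146, 4, 21, 58] [0.6369 0.0422 0.016 ] rect [637.3  42.3] [ 6.9 52.5] 85.2
top [339, 148, 4, 21, 56] [ 0.6297 -0.0473  0.016 ] rect [630.8 -47.3] [ 6.5 52.2] 85.0
```

Call:
servo_tool([
  {"offset":[0,0,0],"roll":-9.3,"claw":1},
  {"offset":[0,0,0],"roll":-9.3,"claw":1},
  {"offset":[0,0,0],"roll":-9.3,"claw":1},
  {"offset":[0,0,0],"roll":-9.3,"claw":1},
  {"offset":[0,0,0],"roll":-9.3,"claw":1},
  {"offset":[0,0,0],"roll":-9.3,"claw":1},
])

```text
clock: 0.85
tool_pos: [0.2682, -0.6191, 0.226]
orientation: [-50.8, 89.9, 118.7]
force: [-0.8, -0.0, 0.0]
opening: 0.0878
```

```bash
python3 go.py .442 -.201 .2 -11
```

```text
t 0.85 pos [ 0.2682 -0.6191  0.226 ] jaw dir 169.5 tilt [-0.001  0.001 -1.   ] J [-50.  21.   1.  -0. -70.  40.] F [-0.8 -0.   0. ] open 0.0878
offset tool mm [  26.3 -442.7  -94.9] norm 454 roll 0.5 or -179.5
```

Call:
servo_tool([
  {"offset":[0,-0.02,-0.004],"roll":0,"claw":1},
  {"offset":[0,-0.04,-0.008],"roll":0,"claw":1},
  {"offset":[0,-0.045,-0.01],"roll":0,"claw":1},
  {"offset":[0,-0.045,-0.01],"roll":0,"claw":1},
  {"offset":[0,-0.045,-0.01],"roll":0,"claw":1},
  {"offset":[0,-0.045,-0.01],"roll":0,"claw":1},
  {"offset":[0,-0.045,-0.01],"roll":0,"claw":1},
  {"offset":[0,-0.045,-0.01],"roll":0,"claw":1},
  {"offset":[0,-0.045,-0.01],"roll":0,"claw":1},
  {"offset":[0,-0.04,-0.008],"roll":0,"claw":1},
  {"offset":[0,-0.025,-0.005],"roll":0,"claw":1},
  {"offset":[0,0,0],"roll":0,"claw":1},
])

```text
clock: 2.35
tool_pos: [0.444, -0.2029, 0.2266]
orientation: [-126.2, 90.0, 43.0]
force: [-0.9, 0.0, -0.8]
opening: 0.0876
```

```bash
python3 - <<'E'
from plant import ctrl
import cv2,numpy as np
from h import *
for n in("scene","top"):
    s=ctrl.snapshot(n); np.savez(f"{n}1.npz",**s); f=s["frame"].copy()
    o=ctrl.get_obs(); p=proj(s,[o["tool_pos"]])[0]; print(n,p)
    cv2.circle(f,(int(round(p[0])),int(round(p[1]))),2,(0,0,255),-1)
    u,v=map(int,p); u=min(max(u,130),510);v=min(max(v,100),300)
    cv2.imwrite(f"pics/{n}1.png",cv2.resize(f[v-100:v+100,u-130:u+130],None,fx=3,fy=3,interpolation=cv2.INTER_CUBIC)); print(u-130,v-100)
E
python3 go.py .444 -.201 .2 -11
```

```text
scene [220.66682844 138.31873709]
90 38
top [422.21607622 226.47640057]
292 126
t 2.45 pos [ 0.4435 -0.2043  0.2265] jaw dir 169.2 tilt [-0.  0. -1.] J [ -2.   3. -22.  -0. -65.  -9.] F [ 0.4 -0.5 -0.2] open 0.0875
offset tool mm [26.5 -3.4  0.1] norm 27 roll 0.2 or -179.8
```

View pics/scene1.png

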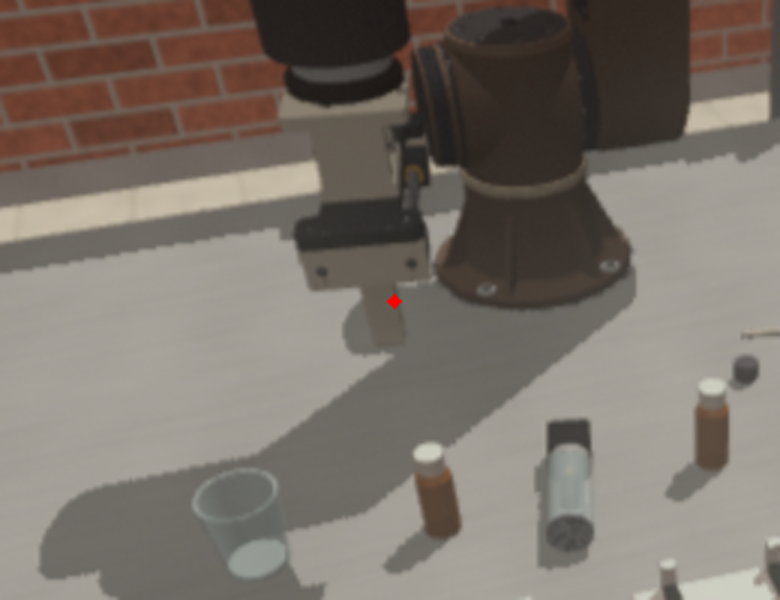

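View pics/top1.png

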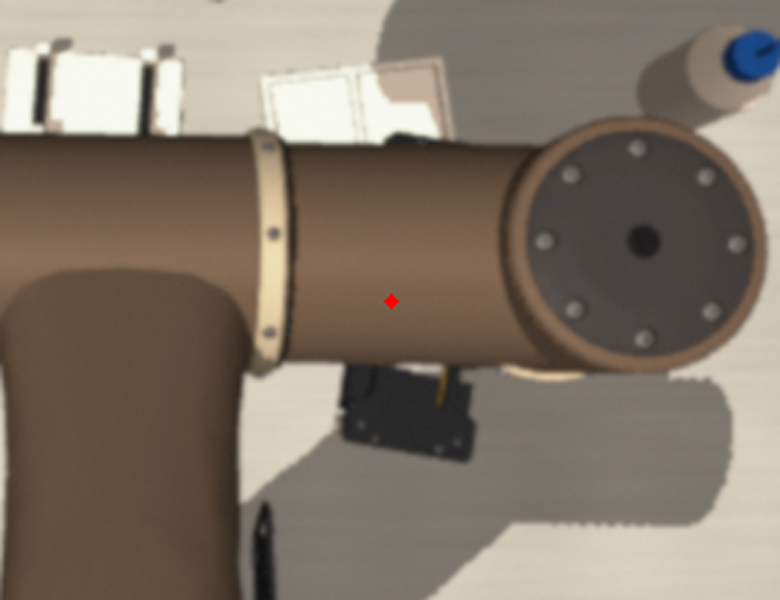

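```bash
python3 - <<'E'
from h import *
s=load("scene1.npz")
j=np.array([np.cos(np.radians(-10.8)),np.sin(np.radians(-10.8)),0]); T=np.array([.4435,-.2043,.2265]); t=np.array([-j[1],j[0],0])
for d in(.044,.065):
  for w in(-.0095,0,.0095): print(d,w,proj(s,[T+d*j+w*t]).round(1))
print(plane(s,[219.7,153.2],.2265),T+.065*j)
f=s["frame"][125:165,195:245]; cv2.imwrite("pics/f1.png",cv2.resize(f,None,fx=14,fy=14,interpolation=cv2.INTER_NEAREST))
P=cloud(s); print(P[135:153:3,219].round(4))
# the lit pixel column extents
E
```

```text
0.044 -0.0095 [[215.4 149.1]]
0.044 0 [[219.9 148.7]]
0.044 0.0095 [[224.4 148.2]]
0.065 -0.0095 [[215.1 154.4]]
0.065 0 [[219.7 153.9]]
0.065 0.0095 [[224.2 153.5]]
[[ 0.50454067 -0.21591502  0.2265    ]] [ 0.50734867 -0.21647979  0.2265    ]
[[ 0.5105 -0.2099  0.2724]
 [ 0.5096 -0.2111  0.2652]
 [ 0.5063 -0.2122  0.2565]
 [ 0.5077 -0.2135  0.2504]
 [ 0.5034 -0.2146  0.2409]
 [ 0.5033 -0.2159  0.2337]]
```

View pics/f1.png

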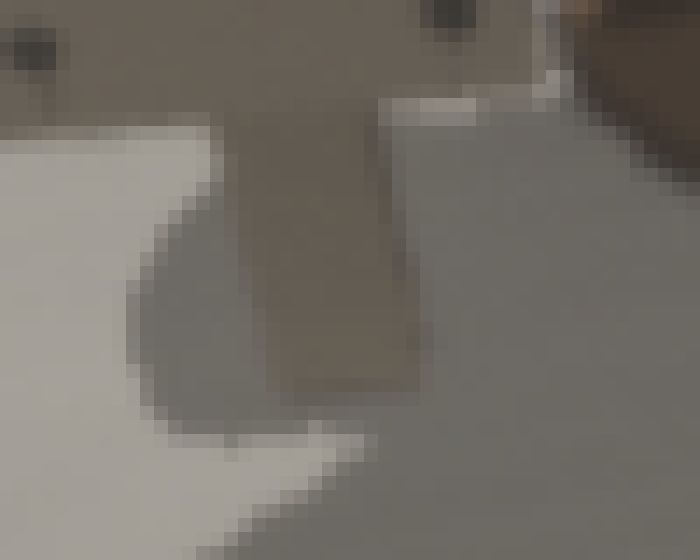

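The scene camera's prediction of the fingertip lands within about 1 px of where it appears at (219.7,153), so I trust that camera. I'll descend on bottle_b.

Call:
servo_tool([
  {"offset":[0.02,-0.003,-0.002],"roll":0,"claw":1},
  {"offset":[0.03,0,0],"roll":0,"claw":1},
  {"offset":[0.03,0,0],"roll":0,"claw":1},
  {"offset":[0.03,0,0],"roll":0,"claw":1},
  {"offset":[0.02,0,0],"roll":0,"claw":1},
  {"offset":[0,0,0],"roll":0,"claw":1},
])

```text
clock: 3.2
tool_pos: [0.4448, -0.2028, 0.0952]
orientation: [6.9, 89.8, 176.0]
force: [1.3, -0.2, 1.3]
opening: 0.0873
```

```bash
python3 - <<'E'
from plant import ctrl
import cv2,numpy as np
s=ctrl.snapshot("scene"); np.savez("scene2.npz",**s); f=s["frame"]
cv2.imwrite("pics/scene2.png",cv2.resize(f[100:250,130:330],None,fx=4,fy=4,interpolation=cv2.INTER_CUBIC))
E
python3 go.py .4455 -.201 .028 -11
```

```text
t 3.25 pos [ 0.4458 -0.2029  0.0964] jaw dir 169.1 tilt [-0.001 -0.    -1.   ] J [ -1.  11. -32.   0. -47.  -9.] F [-0.1  0.8  0.7] open 0.0874
offset tool mm [68.4 -1.8  0.5] norm 68 roll 0.1 or -179.9
```

View pics/scene2.png

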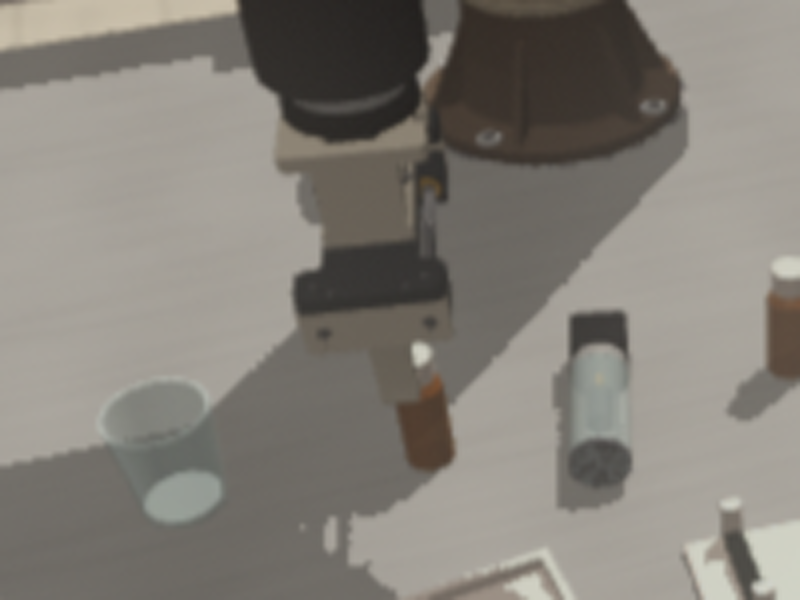

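The view is consistent: the front finger at (395,375) is in front of the bottle at (425,430), offset by the 11° jaw yaw. I'll go down and close.

Call:
servo_tool([
  {"offset":[0.02,-0.002,0],"roll":0,"claw":1},
  {"offset":[0.025,0,0],"roll":0,"claw":1},
  {"offset":[0.018,0,0],"roll":0,"claw":1},
  {"offset":[0.005,0,0],"roll":0,"claw":1},
  {"offset":[0,0,0],"roll":0,"claw":0},
  {"offset":[0,0,0],"roll":0,"claw":-0.4},
  {"offset":[0,0,0],"roll":0,"claw":-1},
  {"offset":[0,0,0],"roll":0,"claw":-1},
  {"offset":[0,0,0],"roll":0,"claw":-1},
  {"offset":[0,0,0],"roll":0,"claw":-1},
])

```text
clock: 4.5
tool_pos: [0.4465, -0.2003, 0.0285]
orientation: [5.4, 90.0, 174.7]
force: [-1.2, -0.1, 0.9]
opening: 0.0329
```

```bash
python3 go.py .4455 -.201 .028 -11
```

```text
t 4.50 pos [ 0.4465 -0.2003  0.0285] jaw dir 169.2 tilt [-0.001  0.    -1.   ] J [ -1.  16. -36.  -0. -37. -10.] F [-1.2 -0.1  0.9] open 0.0329
offset tool mm [0.5 0.8 0.9] norm 1 roll 0.2 or -179.8
```

Call:
servo_tool([
  {"offset":[-0.01,0,0],"roll":0,"claw":-1},
  {"offset":[-0.03,0,0],"roll":0,"claw":-1},
  {"offset":[-0.04,0,0],"roll":0,"claw":-1},
  {"offset":[-0.04,0,0],"roll":0,"claw":-1},
  {"offset":[-0.02,0,0],"roll":0,"claw":-1},
  {"offset":[0,0,0],"roll":0,"claw":-1},
])

```text
clock: 5.25
tool_pos: [0.4479, -0.2004, 0.1707]
orientation: [-173.2, 89.8, -4.0]
force: [-0.7, 1.0, -0.6]
opening: 0.0314
```

```bash
python3 go.py .6394 .2475 .168 -11
```

```text
t 5.25 pos [ 0.4479 -0.2004  0.1707] jaw dir 169.2 tilt [ 0.004 -0.    -1.   ] J [ -1.   6. -27.   0. -57. -10.] F [-0.7  1.  -0.6] open 0.0314
offset tool mm [   3.4 -475.8 -104.4] norm 487 roll 0.2 or -179.8
```

Call:
servo_tool([
  {"offset":[0,-0.02,-0.004],"roll":0,"claw":-1},
  {"offset":[0,-0.04,-0.009],"roll":0,"claw":-1},
  {"offset":[0,-0.05,-0.011],"roll":0,"claw":-1},
  {"offset":[0,-0.05,-0.011],"roll":0,"claw":-1},
  {"offset":[0,-0.05,-0.011],"roll":0,"claw":-1},
  {"offset":[0,-0.05,-0.011],"roll":0,"claw":-1},
  {"offset":[0,-0.05,-0.011],"roll":0,"claw":-1},
  {"offset":[0,-0.05,-0.011],"roll":0,"claw":-1},
  {"offset":[0,-0.05,-0.011],"roll":0,"claw":-1},
  {"offset":[0,-0.04,-0.009],"roll":0,"claw":-1},
  {"offset":[0,-0.026,-0.005],"roll":0,"claw":-1},
  {"offset":[0,0,0],"roll":0,"claw":-1},
])

```text
clock: 6.75
tool_pos: [0.6377, 0.2492, 0.1663]
orientation: [42.0, 89.8, -148.7]
force: [-0.8, -0.6, -0.4]
opening: 0.0312
```

```bash
python3 go.py .6394 .2475 .034 -11;  python3 - <<'E'
from plant import ctrl
import cv2,numpy as np
s=ctrl.snapshot("scene"); np.savez("scene3.npz",**s); f=s["frame"]
cv2.imwrite("pics/scene3.png",cv2.resize(f[120:270,300:500],None,fx=4,fy=4,interpolation=cv2.INTER_CUBIC))
E
```

```text
t 6.75 pos [0.6377 0.2492 0.1663] jaw dir 169.3 tilt [-0.002 -0.001 -1.   ] J [ 38.  24.  -2.  -0. -64. -48.] F [-0.8 -0.6 -0.4] open 0.0312
offset tool mm [132.3   1.1  -2.3] norm 132 roll 0.3 or -179.7
```

View pics/scene3.png

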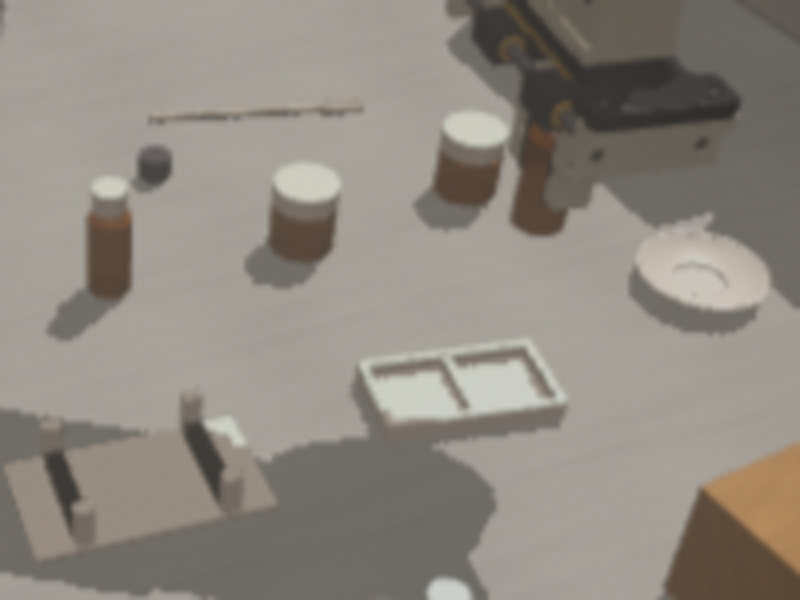

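Call:
servo_tool([
  {"offset":[0.02,0.001,-0.002],"roll":0,"claw":-1},
  {"offset":[0.03,0,0],"roll":0,"claw":-1},
  {"offset":[0.03,0,0],"roll":0,"claw":-1},
  {"offset":[0.02,0,0],"roll":0,"claw":-1},
  {"offset":[0.01,0,0],"roll":0,"claw":-1},
  {"offset":[0,0,0],"roll":0,"claw":-1},
])

```text
clock: 7.55
tool_pos: [0.6393, 0.2456, 0.0581]
orientation: [47.3, 89.9, -143.5]
force: [-0.2, -0.3, -0.5]
opening: 0.0315
```

```bash
python3 go.py .6394 .2475 .034 -11;  python3 - <<'E'
from plant import ctrl
import cv2,numpy as np
s=ctrl.snapshot("scene"); np.savez("scene4.npz",**s); f=s["frame"]
cv2.imwrite("pics/scene4.png",cv2.resize(f[120:270,300:500],None,fx=4,fy=4,interpolation=cv2.INTER_CUBIC))
E
```

```text
t 7.55 pos [0.6393 0.2456 0.0581] jaw dir 169.2 tilt [-0.001 -0.001 -1.   ] J [ 37.  29.  -9.  -0. -52. -48.] F [-0.2 -0.3 -0.5] open 0.0315
offset tool mm [24.1 -1.9  0.3] norm 24 roll 0.2 or -179.8
```

View pics/scene4.png

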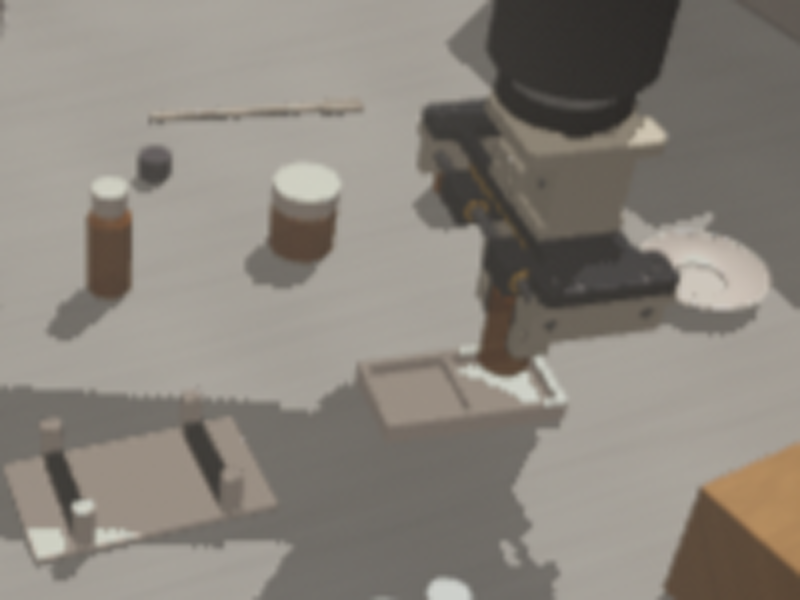

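Call:
servo_tool([
  {"offset":[0.01,-0.002,0],"roll":0,"claw":-1},
  {"offset":[0.01,0,0],"roll":0,"claw":-1},
  {"offset":[0.003,0,0],"roll":0,"claw":-1},
  {"offset":[0,0,0],"roll":0,"claw":-1},
  {"offset":[0,0,0],"roll":0,"claw":-1},
])

```text
clock: 8.22
tool_pos: [0.6403, 0.2485, 0.0358]
orientation: [-150.3, 90.0, 18.9]
force: [-0.3, 0.1, -0.2]
opening: 0.0311
```

```bash
python3 go.py .6394 .2475 .034 -11
```

```text
t 8.22 pos [0.6403 0.2485 0.0358] jaw dir 169.2 tilt [ 0.  0. -1.] J [ 37.  31. -10.   0. -49. -48.] F [-0.3  0.1 -0.2] open 0.0311
offset tool mm [1.8 1.2 0.7] norm 2 roll 0.2 or -179.8
```

Call:
servo_tool([
  {"offset":[0.002,0,0],"roll":0,"claw":-1},
  {"offset":[0,0,0],"roll":0,"claw":-1},
  {"offset":[0,0,0],"roll":0,"claw":-0.2},
  {"offset":[0,0,0],"roll":0,"claw":0.1},
  {"offset":[0,0,0],"roll":0,"claw":0.3},
  {"offset":[0,0,0],"roll":0,"claw":0.3},
  {"offset":[-0.02,0,0],"roll":0,"claw":0.3},
  {"offset":[-0.03,0,0],"roll":0,"claw":0.3},
  {"offset":[-0.04,0,0],"roll":0,"claw":0.3},
  {"offset":[-0.04,0,0],"roll":0,"claw":1},
  {"offset":[-0.01,0,0],"roll":0,"claw":1},
  {"offset":[0,0,0],"roll":0,"claw":1},
])

```text
clock: 9.72
tool_pos: [0.6402, 0.2485, 0.1741]
orientation: [-120.3, 89.9, 48.9]
force: [-1.1, 0.2, -0.5]
opening: 0.0812
```

```bash
python3 go.py .444 .054 .175 -11;  python3 - <<'E'
from plant import ctrl
import cv2,numpy as np
s=ctrl.snapshot("scene"); np.savez("scene5.npz",**s); f=s["frame"]
cv2.imwrite("pics/scene5.png",cv2.resize(f[120:270,300:500],None,fx=4,fy=4,interpolation=cv2.INTER_CUBIC))
E
```

```text
t 9.72 pos [0.6402 0.2485 0.1741] jaw dir 169.2 tilt [ 0.001  0.001 -1.   ] J [ 37.  24.  -2.  -0. -65. -48.] F [-1.1  0.2 -0.5] open 0.0812
offset tool mm [ -1.3 227.8 156.3] norm 276 roll 0.2 or -179.8
```

View pics/scene5.png

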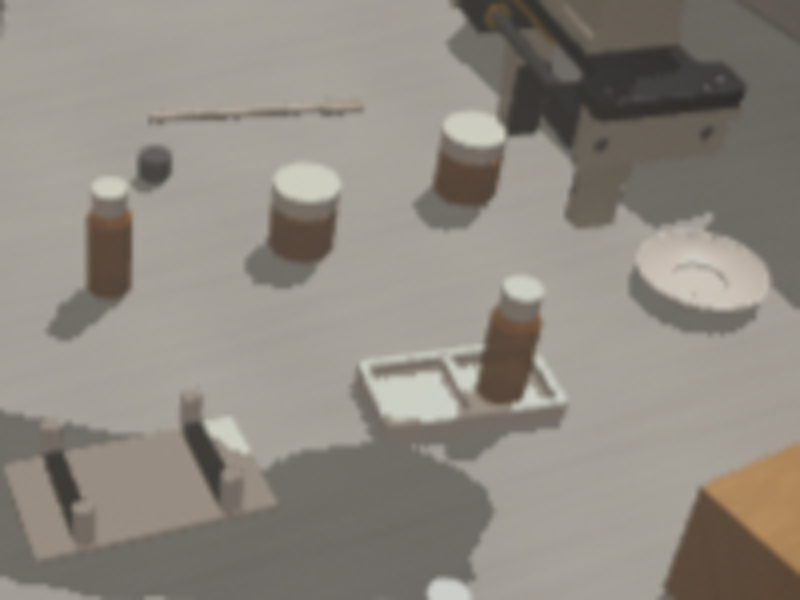

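The bottle stands upright in the right-hand bay, with its cap near (431,191). I'll check its position numerically, then go to bottle_a.

```bash
python3 - <<'E'
from meas import *
s=load("scene5.npz"); m,h=white(s,60,165); m[:180]=0;m[200:]=0;m[:,:415]=0;m[:,450:]=0
for st,c,M in comps(m,15): print(st.tolist(),c,plane(s,c,.090)[0].round(4))
E
```

```text
[415, 180, 34, 20, 306] [426.90196078 189.46405229] [0.6342 0.2417 0.09  ]
```

Call:
servo_tool([
  {"offset":[0,0.02,0.014],"roll":0,"claw":1},
  {"offset":[0,0.04,0.027],"roll":0,"claw":1},
  {"offset":[0,0.04,0.028],"roll":0,"claw":1},
  {"offset":[0,0.04,0.027],"roll":0,"claw":1},
  {"offset":[0,0.04,0.028],"roll":0,"claw":1},
  {"offset":[0,0.03,0.02],"roll":0,"claw":1},
  {"offset":[0,0.018,0.012],"roll":0,"claw":1},
  {"offset":[0,0,0],"roll":0,"claw":1},
  {"offset":[0,0,0],"roll":0,"claw":1},
])

```text
clock: 10.9
tool_pos: [0.445, 0.0541, 0.1734]
orientation: [138.1, 90.0, -52.6]
force: [0.3, -0.2, 0.5]
opening: 0.088
```

```bash
python3 go.py .444 .054 .028 -11
```

```text
t 10.90 pos [0.445  0.0541 0.1734] jaw dir 169.2 tilt [ 0. -0. -1.] J [ 32.   1. -31.   0. -58. -43.] F [ 0.3 -0.2  0.5] open 0.0880
offset tool mm [145.4   0.2   0.9] norm 145 roll 0.2 or -179.8
```

Call:
servo_tool([
  {"offset":[0.02,0,0],"roll":0,"claw":1},
  {"offset":[0.04,0,0],"roll":0,"claw":1},
  {"offset":[0.04,0,0],"roll":0,"claw":1},
  {"offset":[0.03,0,0],"roll":0,"claw":1},
  {"offset":[0.015,0,0],"roll":0,"claw":1},
  {"offset":[0,0,0],"roll":0,"claw":1},
  {"offset":[0,0,0],"roll":0,"claw":0},
  {"offset":[0,0,0],"roll":0,"claw":-0.4},
  {"offset":[0,0,0],"roll":0,"claw":-1},
  {"offset":[0,0,0],"roll":0,"claw":-1},
  {"offset":[0,0,0],"roll":0,"claw":-1},
  {"offset":[0,0,0],"roll":0,"claw":-1},
])

```text
clock: 12.4
tool_pos: [0.4441, 0.0535, 0.0286]
orientation: [29.7, 90.0, -161.1]
force: [-0.9, 0.8, 0.8]
opening: 0.0332
```

```bash
python3 go.py .444 .054 .165 -11
```

```text
t 12.40 pos [0.4441 0.0535 0.0286] jaw dir 169.2 tilt [-0. -0. -1.] J [ 32.  13. -42.  -0. -35. -43.] F [-0.9  0.8  0.8] open 0.0332
offset tool mm [-136.4   -0.5    0.2] norm 136 roll 0.2 or -179.8
```

Call:
servo_tool([
  {"offset":[-0.01,0,0],"roll":0,"claw":-1},
  {"offset":[-0.03,0,0],"roll":0,"claw":-1},
  {"offset":[-0.04,0,0],"roll":0,"claw":-1},
  {"offset":[-0.04,0,0],"roll":0,"claw":-1},
  {"offset":[-0.02,0,0],"roll":0,"claw":-1},
  {"offset":[0,0,0],"roll":0,"claw":-1},
])

```text
clock: 13.15
tool_pos: [0.4452, 0.0541, 0.1707]
orientation: [-140.4, 89.8, 28.9]
force: [-1.0, -0.1, -0.8]
opening: 0.0313
```

```bash
python3 go.py .629 .192 .165 -11
```

```text
t 13.15 pos [0.4452 0.0541 0.1707] jaw dir 169.2 tilt [ 0.004  0.002 -1.   ] J [ 32.   1. -32.   0. -57. -43.] F [-1.  -0.1 -0.8] open 0.0313
offset tool mm [   6.7 -169.8 -154.8] norm 230 roll 0.2 or -179.8
```

Call:
servo_tool([
  {"offset":[0,-0.02,-0.018],"roll":0,"claw":-1},
  {"offset":[0,-0.03,-0.027],"roll":0,"claw":-1},
  {"offset":[0,-0.03,-0.028],"roll":0,"claw":-1},
  {"offset":[0,-0.03,-0.027],"roll":0,"claw":-1},
  {"offset":[0,-0.03,-0.028],"roll":0,"claw":-1},
  {"offset":[0,-0.02,-0.018],"roll":0,"claw":-1},
  {"offset":[0,-0.01,-0.009],"roll":0,"claw":-1},
  {"offset":[0,0,0],"roll":0,"claw":-1},
  {"offset":[0,0,0],"roll":0,"claw":-1},
])

```text
clock: 14.28
tool_pos: [0.6274, 0.191, 0.1685]
orientation: [25.4, 90.0, -165.4]
force: [0.6, -0.3, -0.6]
opening: 0.0317
```

```bash
python3 go.py .629 .192 .034 -11
```

```text
t 14.28 pos [0.6274 0.191  0.1685] jaw dir 169.2 tilt [-0.001 -0.    -1.   ] J [ 34.  21.  -6.  -0. -63. -45.] F [ 0.6 -0.3 -0.6] open 0.0317
offset tool mm [134.5  -1.3  -1.4] norm 134 roll 0.2 or -179.8
```

Call:
servo_tool([
  {"offset":[0.02,-0.001,-0.001],"roll":0,"claw":-1},
  {"offset":[0.03,0,0],"roll":0,"claw":-1},
  {"offset":[0.03,0,0],"roll":0,"claw":-1},
  {"offset":[0.03,0,0],"roll":0,"claw":-1},
  {"offset":[0.015,0,0],"roll":0,"claw":-1},
  {"offset":[0.007,0,0],"roll":0,"claw":-1},
  {"offset":[0,0,0],"roll":0,"claw":-1},
  {"offset":[0,0,0],"roll":0,"claw":-1},
])

```text
clock: 15.28
tool_pos: [0.6301, 0.1927, 0.0377]
orientation: [-141.3, 89.9, 27.9]
force: [-0.1, -0.4, -0.3]
opening: 0.0316
```

```bash
python3 go.py .629 .192 .034 -11;  python3 - <<'E'
from plant import ctrl
import cv2,numpy as np
s=ctrl.snapshot("scene"); np.savez("scene6.npz",**s); f=s["frame"]
cv2.imwrite("pics/scene6.png",cv2.resize(f[120:270,300:500],None,fx=4,fy=4,interpolation=cv2.INTER_CUBIC))
E
```

```text
t 15.28 pos [0.6301 0.1927 0.0377] jaw dir 169.2 tilt [ 0.002  0.001 -1.   ] J [ 34.  28. -14.   0. -48. -45.] F [-0.1 -0.4 -0.3] open 0.0316
offset tool mm [3.7 0.9 0.9] norm 4 roll 0.2 or -179.8
```

View pics/scene6.png

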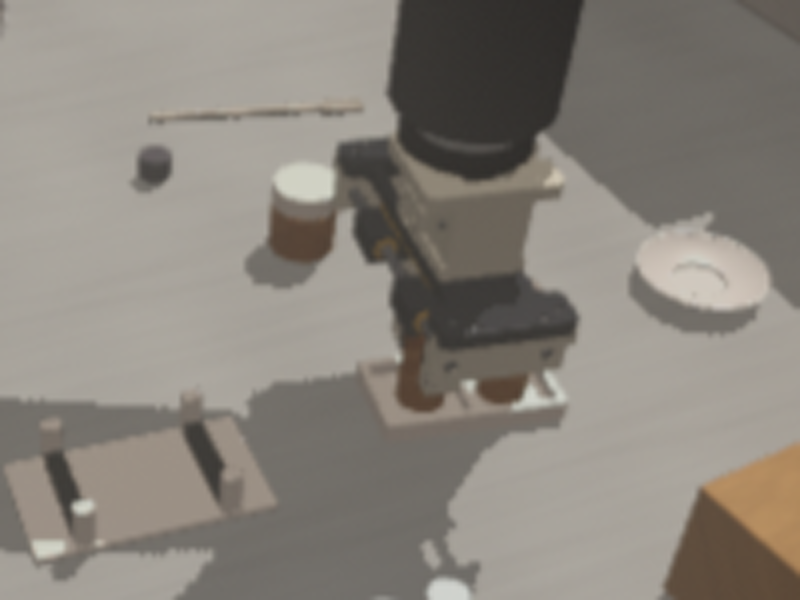

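Call:
servo_tool([
  {"offset":[0.003,0,0],"roll":0,"claw":-1},
  {"offset":[0.001,0,0],"roll":0,"claw":-1},
  {"offset":[0,0,0],"roll":0,"claw":-0.2},
  {"offset":[0,0,0],"roll":0,"claw":0.1},
  {"offset":[0,0,0],"roll":0,"claw":0.3},
  {"offset":[0,0,0],"roll":0,"claw":0.3},
  {"offset":[-0.02,0,0],"roll":0,"claw":0.3},
  {"offset":[-0.03,0,0],"roll":0,"claw":0.3},
  {"offset":[-0.04,0,0],"roll":0,"claw":0.3},
  {"offset":[-0.04,0,0],"roll":0,"claw":1},
  {"offset":[-0.01,0,0],"roll":0,"claw":1},
  {"offset":[0,0,0],"roll":0,"claw":1},
])

```text
clock: 16.82
tool_pos: [0.6295, 0.1925, 0.173]
orientation: [-123.0, 89.9, 46.2]
force: [0.1, 0.3, -0.6]
opening: 0.0813
```

```bash
python3 go.py .432 .352 .175 0;python3 go.py .448 .203 .175 0;  python3 - <<'E'
from plant import ctrl
import cv2,numpy as np
for n in("scene","top"):
    s=ctrl.snapshot(n); np.savez(n+"7.npz",**s); f=s["frame"]
    if n=="scene": cv2.imwrite("pics/scene7.png",cv2.resize(f[120:270,300:500],None,fx=4,fy=4,interpolation=cv2.INTER_CUBIC))
    else: cv2.imwrite("pics/top7.png",f)
E
```

```text
t 16.82 pos [0.6295 0.1925 0.173 ] jaw dir 169.2 tilt [ 0.001  0.001 -1.   ] J [ 34.  21.  -6.  -0. -63. -45.] F [ 0.1  0.3 -0.6] open 0.0813
offset tool mm [  -2.1 -119.7  223.9] norm 254 roll -10.8 or 169.2
t 16.82 pos [0.6295 0.1925 0.173 ] jaw dir 169.2 tilt [ 0.001  0.001 -1.   ] J [ 34.  21.  -6.  -0. -63. -45.] F [ 0.1  0.3 -0.6] open 0.0813
offset tool mm [ -2.2  23.7 180.3] norm 182 roll -10.8 or 169.2
```

View pics/scene7.png

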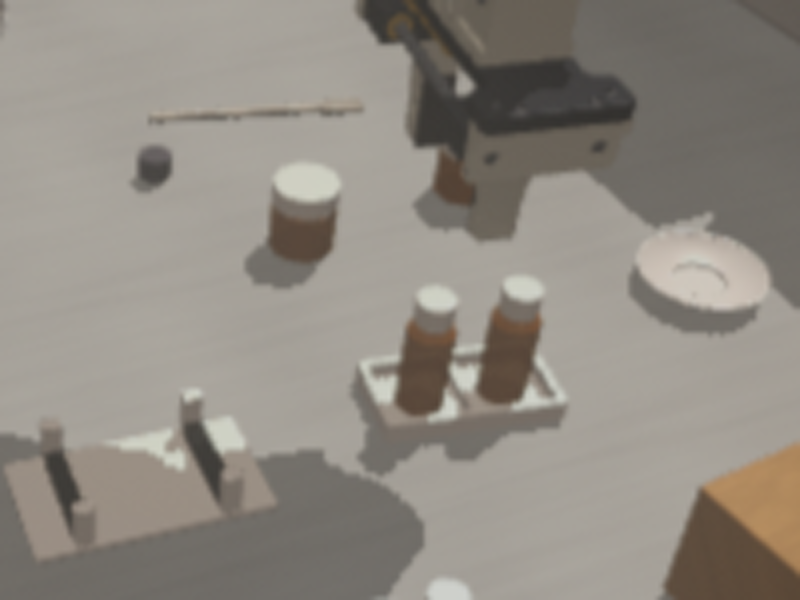

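View pics/top7.png

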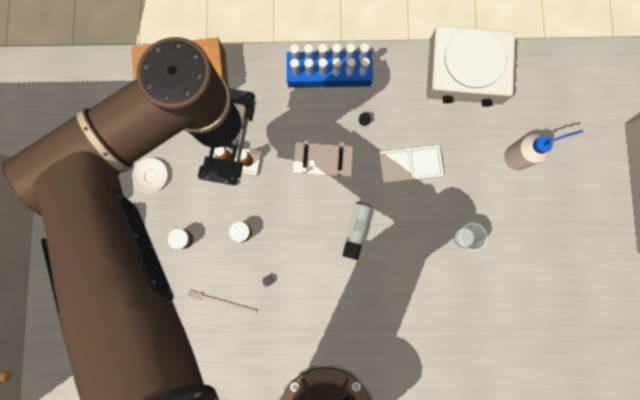

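Both bottles stand upright in their bays at about (424,350) and (509,340). Now the jars, with the jaw turned to the jar rack's yaw.

Call:
servo_tool([
  {"offset":[0,0,0],"roll":-8,"claw":1},
  {"offset":[0,0,0],"roll":-8.5,"claw":1},
  {"offset":[0,0,0],"roll":0,"claw":1},
])

```text
clock: 17.3
tool_pos: [0.6289, 0.1921, 0.1709]
orientation: [23.5, 89.9, -150.8]
force: [0.6, 0.5, -0.3]
opening: 0.0881
```

```bash
python3 go.py .4485 .203 .173 5.7
```

```text
t 17.30 pos [0.6289 0.1921 0.1709] jaw dir -174.3 tilt [-0.002 -0.001 -1.   ] J [ 34.  21.  -6.  -0. -63. -28.] F [ 0.6  0.5 -0.3] open 0.0881
offset tool mm [ -1.7 -28.6 178.4] norm 181 roll -0.0 or 180.0
```

Call:
servo_tool([
  {"offset":[0,-0.003,0.02],"roll":0,"claw":1},
  {"offset":[0,-0.006,0.038],"roll":0,"claw":1},
  {"offset":[0,-0.007,0.045],"roll":0,"claw":1},
  {"offset":[0,-0.006,0.04],"roll":0,"claw":1},
  {"offset":[0,-0.005,0.025],"roll":0,"claw":1},
  {"offset":[0,-0.002,0.01],"roll":0,"claw":1},
  {"offset":[0,0,0],"roll":0,"claw":1},
  {"offset":[0,0,0],"roll":0,"claw":1},
])

```text
clock: 18.3
tool_pos: [0.4502, 0.2036, 0.1724]
orientation: [82.6, 90.0, -91.8]
force: [-0.5, 0.3, -0.5]
opening: 0.088
```

```bash
python3 go.py .4485 .203 .023 5.7
```

```text
t 18.30 pos [0.4502 0.2036 0.1724] jaw dir -174.3 tilt [-0. -0. -1.] J [ 47.   6. -26.   0. -58. -42.] F [-0.5  0.3 -0.5] open 0.0880
offset tool mm [149.4   0.4   1.7] norm 149 roll -0.0 or 180.0
```

Call:
servo_tool([
  {"offset":[0.02,0,0.002],"roll":0,"claw":1},
  {"offset":[0.04,0,0],"roll":0,"claw":1},
  {"offset":[0.04,0,0],"roll":0,"claw":1},
  {"offset":[0.03,0,0],"roll":0,"claw":1},
  {"offset":[0.019,0,0],"roll":0,"claw":1},
  {"offset":[0,0,0],"roll":0,"claw":1},
  {"offset":[0,0,0],"roll":0,"claw":0.3},
  {"offset":[0,0,0],"roll":0,"claw":0},
  {"offset":[0,0,0],"roll":0,"claw":-1},
  {"offset":[0,0,0],"roll":0,"claw":-1},
  {"offset":[0,0,0],"roll":0,"claw":-1},
])

```text
clock: 19.68
tool_pos: [0.4474, 0.2034, 0.0239]
orientation: [-124.5, 90.0, 61.2]
force: [-2.2, 0.0, 2.8]
opening: 0.0477
```

```bash
python3 go.py .4485 .203 .165 5.7
```

```text
t 19.68 pos [0.4474 0.2034 0.0239] jaw dir -174.3 tilt [ 0.  0. -1.] J [ 47.  17. -36.  -0. -37. -42.] F [-2.2  0.   2.8] open 0.0477
offset tool mm [-141.1    0.5   -1.1] norm 141 roll 0.0 or -180.0
```

Call:
servo_tool([
  {"offset":[-0.01,0,0],"roll":0,"claw":-1},
  {"offset":[-0.03,0,0],"roll":0,"claw":-1},
  {"offset":[-0.04,0,0],"roll":0,"claw":-1},
  {"offset":[-0.04,0,0],"roll":0,"claw":-1},
  {"offset":[-0.02,0,0],"roll":0,"claw":-1},
  {"offset":[0,0,0],"roll":0,"claw":-1},
])

```text
clock: 20.42
tool_pos: [0.4481, 0.204, 0.1655]
orientation: [-141.0, 89.8, 44.7]
force: [-0.0, 0.8, -2.0]
opening: 0.0478
```

```bash
python3 go.py .6197 -.2648 .165 5.7
```

```text
t 20.43 pos [0.4481 0.204  0.1655] jaw dir -174.3 tilt [ 0.003  0.003 -1.   ] J [ 47.   6. -27.   0. -57. -42.] F [-0.   0.8 -2. ] open 0.0478
offset tool mm [-3.000e-01  4.836e+02 -1.239e+02] norm 499 roll 0.0 or -180.0
```

Call:
servo_tool([
  {"offset":[0,0.02,-0.005],"roll":0,"claw":-1},
  {"offset":[0,0.04,-0.01],"roll":0,"claw":-1},
  {"offset":[0,0.05,-0.013],"roll":0,"claw":-1},
  {"offset":[0,0.05,-0.013],"roll":0,"claw":-1},
  {"offset":[0,0.05,-0.013],"roll":0,"claw":-1},
  {"offset":[0,0.05,-0.013],"roll":0,"claw":-1},
  {"offset":[0,0.05,-0.013],"roll":0,"claw":-1},
  {"offset":[0,0.05,-0.013],"roll":0,"claw":-1},
  {"offset":[0,0.05,-0.013],"roll":0,"claw":-1},
  {"offset":[0,0.044,-0.011],"roll":0,"claw":-1},
  {"offset":[0,0.03,-0.007],"roll":0,"claw":-1},
  {"offset":[0,0,0],"roll":0,"claw":-1},
])

```text
clock: 21.92
tool_pos: [0.6184, -0.2678, 0.161]
orientation: [-15.4, 89.8, 170.2]
force: [-0.3, -0.2, -1.6]
opening: 0.0476
```

```bash
python3 go.py .6197 -.2648 .029 5.7; python3 - <<'E'
from plant import ctrl
import cv2,numpy as np
s=ctrl.snapshot("scene"); np.savez("scene8.npz",**s); f=s["frame"]
cv2.imwrite("pics/scene8.png",cv2.resize(f[140:290,150:350],None,fx=4,fy=4,interpolation=cv2.INTER_CUBIC))
E
```

```text
t 21.93 pos [ 0.6184 -0.2678  0.161 ] jaw dir -174.4 tilt [-0.003  0.001 -1.   ] J [ -7.  23.  -4.  -0. -63.  12.] F [-0.3 -0.2 -1.6] open 0.0476
offset tool mm [132.   -2.7  -2. ] norm 132 roll -0.1 or 179.9
```

View pics/scene8.png

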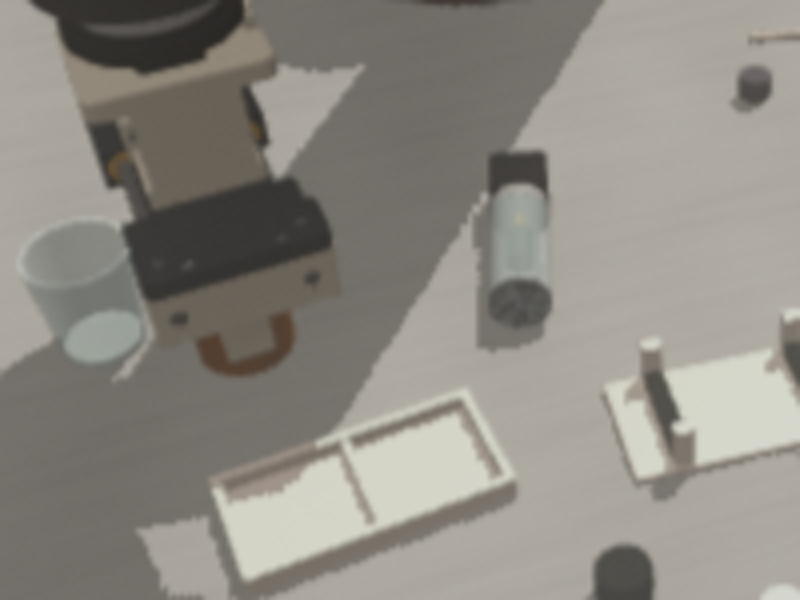

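The jar is held upright above the left bay. I'll lower it and look again before the last few millimetres.

Call:
servo_tool([
  {"offset":[0.02,-0.002,-0.002],"roll":0,"claw":-1},
  {"offset":[0.03,0,0],"roll":0,"claw":-1},
  {"offset":[0.03,0,0],"roll":0,"claw":-1},
  {"offset":[0.02,0,0],"roll":0,"claw":-1},
  {"offset":[0.01,0,0],"roll":0,"claw":-1},
  {"offset":[0,0,0],"roll":0,"claw":-1},
])

```text
clock: 22.72
tool_pos: [0.6204, -0.263, 0.0529]
orientation: [-14.6, 89.9, 171.1]
force: [0.1, 0.5, -0.4]
opening: 0.0476
```

```bash
python3 go.py .6197 -.2648 .029 5.7; python3 - <<'E'
from plant import ctrl
import cv2,numpy as np
s=ctrl.snapshot("scene"); np.savez("scene9.npz",**s); f=s["frame"]
cv2.imwrite("pics/scene9.png",cv2.resize(f[140:290,150:350],None,fx=4,fy=4,interpolation=cv2.INTER_CUBIC))
E
```

```text
t 22.73 pos [ 0.6204 -0.263   0.0529] jaw dir -174.2 tilt [-0.001  0.    -1.   ] J [ -6.  29. -11.  -0. -51.  12.] F [ 0.1  0.5 -0.4] open 0.0476
offset tool mm [23.9  1.7  0.9] norm 24 roll 0.1 or -179.9
```

View pics/scene9.png

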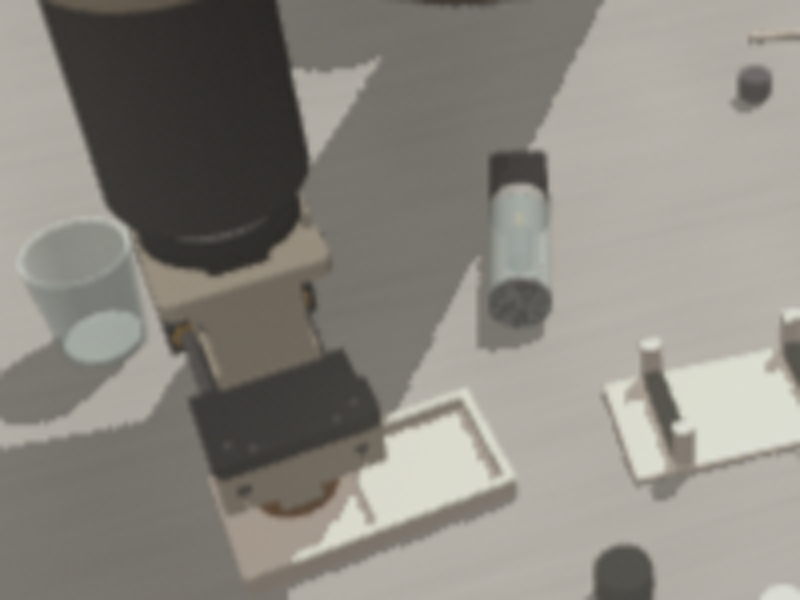

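```bash
python3 - <<'E'
from h import *
s=load("scene9.npz")
def rk(c,yaw,pts):
    a=np.radians(yaw);R=np.array([[np.cos(a),-np.sin(a)],[np.sin(a),np.cos(a)]])
    return np.array([[*(np.array(c)+R@np.array(p[:2])),p[2]] for p in pts])
hx,hy=.040,.0775
cor=[(hx,hy),(hx,-hy),(-hx,-hy),(-hx,hy)]
P=rk((.616,-.2275),5.7,[(x,y,.015) for x,y in cor]+[(0,-.0375,.005),(0,.0375,.005)])
print((proj(s,P)-[150,140])*4)
f=cv2.resize(s["frame"][140:290,150:350],None,fx=4,fy=4,interpolation=cv2.INTER_CUBIC)
q=((proj(s,P)-[150,140]+.5)*4).round().astype(int); cv2.polylines(f,[q[:4]],True,(0,0,255),1)
hx,hy=.031,.0595
P=rk((.634,.2195),-11,[(x,y,.015) for x,y in [(hx,hy),(hx,-hy),(-hx,-hy),(-hx,hy)]])
P2=rk((.634,-.0025),-4.8,[(x,y,.006) for x,y in [(.04,.075),(.04,-.075),(-.04,-.075),(-.04,.075)]])
q=((proj(s,P2)-[150,140]+.5)*4).round().astype(int); cv2.polylines(f,[q[:4]],True,(0,0,255),1)
cv2.imwrite("pics/ov9.png",f)
s=load("scene7.npz");f=cv2.resize(s["frame"][120:270,300:500],None,fx=4,fy=4,interpolation=cv2.INTER_CUBIC)
q=((proj(s,P)-[300,120]+.5)*4).round().astype(int); cv2.polylines(f,[q[:4]],True,(0,0,255),1)
q=((proj(s,P2)-[300,120]+.5)*4).round().astype(int); cv2.polylines(f,[q[:4]],True,(0,0,255),1)
cv2.imwrite("pics/ov7.png",f)
E
```

```text
[[513.03535954 472.56367742]
 [241.02307022 574.36441267]
 [206.07787726 472.33022975]
 [463.72983488 382.73459676]
 [297.66370944 507.48182931]
 [424.5687642  461.351571  ]]
```

View pics/ov9.png

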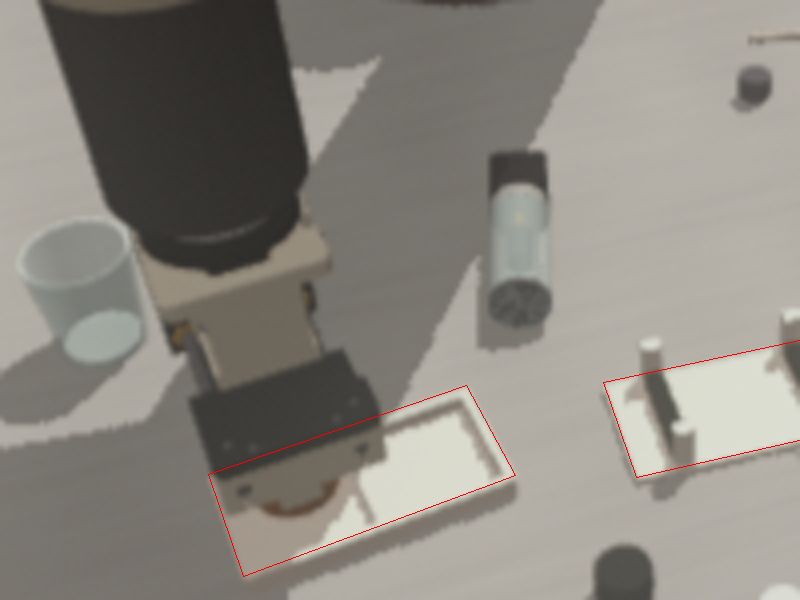

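View pics/ov7.png

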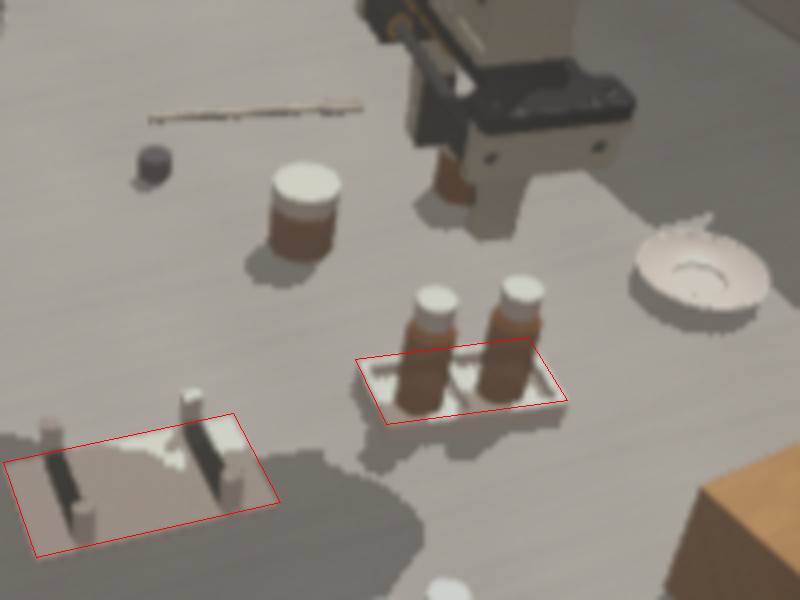

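The projected cradle and bottle-rack outlines fit the image within about 1 mm. The jar rack sits about 2 mm further out in x, so the current position is fine. I'll lower and release.

Call:
servo_tool([
  {"offset":[0.01,0.001,-0.001],"roll":0,"claw":-1},
  {"offset":[0.009,0,0],"roll":0,"claw":-1},
  {"offset":[0.003,0,0],"roll":0,"claw":-1},
  {"offset":[0,0,0],"roll":0,"claw":-1},
  {"offset":[0,0,0],"roll":0,"claw":-1},
])

```text
clock: 23.4
tool_pos: [0.6222, -0.2647, 0.0318]
orientation: [153.8, 90.0, -20.5]
force: [-0.2, 0.5, -0.7]
opening: 0.0478
```

```bash
python3 go.py .621 -.264 .029 5.7
```

```text
t 23.40 pos [ 0.6222 -0.2647  0.0318] jaw dir -174.3 tilt [ 0. -0. -1.] J [ -7.  30. -12.   0. -48.  12.] F [-0.2  0.5 -0.7] open 0.0478
offset tool mm [ 2.8 -0.8  1.1] norm 3 roll 0.0 or -180.0
```

Call:
servo_tool([
  {"offset":[0.003,0,0],"roll":0,"claw":-1},
  {"offset":[0,0,0],"roll":0,"claw":-1},
  {"offset":[0,0,0],"roll":0,"claw":0.2},
  {"offset":[0,0,0],"roll":0,"claw":0.4},
  {"offset":[0,0,0],"roll":0,"claw":0.6},
  {"offset":[0,0,0],"roll":0,"claw":0.6},
  {"offset":[-0.02,0,0],"roll":0,"claw":0.6},
  {"offset":[-0.03,0,0],"roll":0,"claw":0.6},
  {"offset":[-0.04,0,0],"roll":0,"claw":0.6},
  {"offset":[-0.04,0,0],"roll":0,"claw":1},
  {"offset":[-0.01,0,0],"roll":0,"claw":1},
  {"offset":[0,0,0],"roll":0,"claw":1},
])

```text
clock: 24.9
tool_pos: [0.6221, -0.2645, 0.169]
orientation: [179.8, 89.9, 5.5]
force: [-0.6, 0.7, -1.3]
opening: 0.0868
```

```bash
python3 go.py .433 .352 .17 5.7; python3 - <<'E'
from plant import ctrl
import cv2,numpy as np
s=ctrl.snapshot("scene"); np.savez("scene10.npz",**s); f=s["frame"]
cv2.imwrite("pics/scene10.png",cv2.resize(f[140:290,150:350],None,fx=4,fy=4,interpolation=cv2.INTER_CUBIC))
E
```

```text
t 24.90 pos [ 0.6221 -0.2645  0.169 ] jaw dir -174.3 tilt [ 0.001  0.    -1.   ] J [ -7.  23.  -4.  -0. -63.  12.] F [-0.6  0.7 -1.3] open 0.0868
offset tool mm [  -1.1 -632.3  126.8] norm 645 roll 0.0 or -180.0
```

View pics/scene10.png

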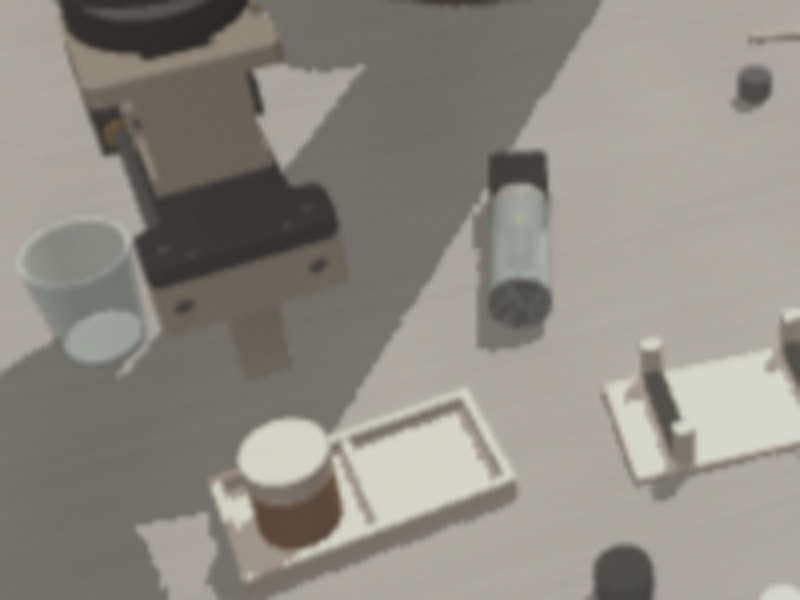

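Call:
servo_tool([
  {"offset":[0,-0.02,0.004],"roll":0,"claw":1},
  {"offset":[0,-0.04,0.008],"roll":0,"claw":1},
  {"offset":[0,-0.055,0.011],"roll":0,"claw":1},
  {"offset":[0,-0.06,0.012],"roll":0,"claw":1},
  {"offset":[0,-0.06,0.012],"roll":0,"claw":1},
  {"offset":[0,-0.06,0.012],"roll":0,"claw":1},
  {"offset":[0,-0.06,0.012],"roll":0,"claw":1},
  {"offset":[0,-0.06,0.012],"roll":0,"claw":1},
  {"offset":[0,-0.06,0.012],"roll":0,"claw":1},
  {"offset":[0,-0.06,0.012],"roll":0,"claw":1},
  {"offset":[0,-0.055,0.011],"roll":0,"claw":1},
  {"offset":[0,-0.03,0.006],"roll":0,"claw":1},
])

```text
clock: 26.45
tool_pos: [0.4345, 0.3421, 0.1673]
orientation: [42.7, 89.9, -131.4]
force: [0.9, -0.7, 0.5]
opening: 0.0876
```

Call:
servo_tool([
  {"offset":[0,-0.01,0.002],"roll":0,"claw":1},
  {"offset":[0,0,0],"roll":0,"claw":1},
  {"offset":[0,0,0],"roll":0,"claw":1},
])

```text
clock: 26.82
tool_pos: [0.4337, 0.3486, 0.1682]
orientation: [49.0, 90.0, -125.3]
force: [0.1, -0.5, -0.0]
opening: 0.0876
```

```bash
python3 go.py .433 .352 .023 5.7
```

```text
t 26.82 pos [0.4337 0.3486 0.1682] jaw dir -174.3 tilt [-0.001 -0.001 -1.   ] J [ 59.  12. -19.  -0. -59. -53.] F [ 0.1 -0.5 -0. ] open 0.0876
offset tool mm [145.2  -3.6   0.3] norm 145 roll -0.0 or 180.0
```

Call:
servo_tool([
  {"offset":[0.02,-0.003,0],"roll":0,"claw":1},
  {"offset":[0.04,0,0],"roll":0,"claw":1},
  {"offset":[0.04,0,0],"roll":0,"claw":1},
  {"offset":[0.03,0,0],"roll":0,"claw":1},
  {"offset":[0.015,0,0],"roll":0,"claw":1},
  {"offset":[0,0,0],"roll":0,"claw":1},
  {"offset":[0,0,0],"roll":0,"claw":0.3},
  {"offset":[0,0,0],"roll":0,"claw":0},
  {"offset":[0,0,0],"roll":0,"claw":-1},
  {"offset":[0,0,0],"roll":0,"claw":-1},
  {"offset":[0,0,0],"roll":0,"claw":-1},
])

```text
clock: 28.2
tool_pos: [0.4333, 0.3527, 0.0238]
orientation: [-12.0, 90.0, 173.8]
force: [-2.4, -0.5, 3.3]
opening: 0.0474
```

```bash
python3 go.py .433 .352 .165 5.7
```

```text
t 28.20 pos [0.4333 0.3527 0.0238] jaw dir -174.3 tilt [-0.  0. -1.] J [ 59.  22. -28.  -0. -40. -53.] F [-2.4 -0.5  3.3] open 0.0474
offset tool mm [-141.2    0.6    0.4] norm 141 roll 0.0 or -180.0
```

Call:
servo_tool([
  {"offset":[-0.01,0,0],"roll":0,"claw":-1},
  {"offset":[-0.03,0,0],"roll":0,"claw":-1},
  {"offset":[-0.04,0,0],"roll":0,"claw":-1},
  {"offset":[-0.04,0,0],"roll":0,"claw":-1},
  {"offset":[-0.02,0,0],"roll":0,"claw":-1},
  {"offset":[0,0,0],"roll":0,"claw":-1},
])

```text
clock: 28.95
tool_pos: [0.4342, 0.3535, 0.1658]
orientation: [-130.6, 89.8, 55.2]
force: [-0.1, 0.1, -2.0]
opening: 0.0475
```

```bash
python3 go.py .614 -.190 .165 5.7
```

```text
t 28.95 pos [0.4342 0.3535 0.1658] jaw dir -174.3 tilt [ 0.002  0.003 -1.   ] J [ 59.  12. -19.   0. -58. -53.] F [-0.1  0.1 -2. ] open 0.0475
offset tool mm [  -0.6  558.7 -124.7] norm 572 roll 0.0 or -180.0
```

Call:
servo_tool([
  {"offset":[0,0.02,-0.004],"roll":0,"claw":-1},
  {"offset":[0,0.04,-0.009],"roll":0,"claw":-1},
  {"offset":[0,0.05,-0.011],"roll":0,"claw":-1},
  {"offset":[0,0.05,-0.011],"roll":0,"claw":-1},
  {"offset":[0,0.05,-0.011],"roll":0,"claw":-1},
  {"offset":[0,0.05,-0.011],"roll":0,"claw":-1},
  {"offset":[0,0.05,-0.011],"roll":0,"claw":-1},
  {"offset":[0,0.05,-0.011],"roll":0,"claw":-1},
  {"offset":[0,0.05,-0.011],"roll":0,"claw":-1},
  {"offset":[0,0.05,-0.011],"roll":0,"claw":-1},
  {"offset":[0,0.05,-0.012],"roll":0,"claw":-1},
  {"offset":[0,0.035,-0.009],"roll":0,"claw":-1},
])

```text
clock: 30.45
tool_pos: [0.6081, -0.1804, 0.1618]
orientation: [-6.8, 89.8, 178.8]
force: [0.2, 0.9, -0.4]
opening: 0.0478
```

Call:
servo_tool([
  {"offset":[0,0.014,-0.002],"roll":0,"claw":-1},
  {"offset":[0,0,0],"roll":0,"claw":-1},
  {"offset":[0,0,0],"roll":0,"claw":-1},
])

```text
clock: 30.82
tool_pos: [0.612, -0.1906, 0.1632]
orientation: [-24.3, 89.9, 161.4]
force: [0.1, 0.1, -1.7]
opening: 0.0474
```

```bash
python3 go.py .614 -.190 .029 5.7
```

```text
t 30.82 pos [ 0.612  -0.1906  0.1632] jaw dir -174.3 tilt [-0.001  0.    -1.   ] J [  0.  20.  -9.  -0. -61.   6.] F [ 0.1  0.1 -1.7] open 0.0474
offset tool mm [134.2  -0.3  -2.2] norm 134 roll 0.0 or -180.0
```

Call:
servo_tool([
  {"offset":[0.02,0,-0.002],"roll":0,"claw":-1},
  {"offset":[0.03,0,0],"roll":0,"claw":-1},
  {"offset":[0.03,0,0],"roll":0,"claw":-1},
  {"offset":[0.025,0,0],"roll":0,"claw":-1},
  {"offset":[0.015,0,0],"roll":0,"claw":-1},
  {"offset":[0.008,0,0],"roll":0,"claw":-1},
  {"offset":[0.003,0,0],"roll":0,"claw":-1},
  {"offset":[0,0,0],"roll":0,"claw":-1},
])

```text
clock: 31.82
tool_pos: [0.615, -0.1909, 0.0331]
orientation: [167.6, 90.0, -6.7]
force: [-1.1, -0.3, 0.1]
opening: 0.0476
```

```bash
python3 go.py .614 -.190 .029 5.7
```

```text
t 31.82 pos [ 0.615  -0.1909  0.0331] jaw dir -174.3 tilt [ 0.001 -0.    -1.   ] J [  0.  28. -16.   0. -46.   6.] F [-1.1 -0.3  0.1] open 0.0476
offset tool mm [ 4.1 -1.   0.9] norm 4 roll 0.0 or -180.0
```

Call:
servo_tool([
  {"offset":[0.003,0,0],"roll":0,"claw":-1},
  {"offset":[0.001,0,0],"roll":0,"claw":-1},
  {"offset":[0,0,0],"roll":0,"claw":0.2},
  {"offset":[0,0,0],"roll":0,"claw":0.4},
  {"offset":[0,0,0],"roll":0,"claw":0.6},
  {"offset":[0,0,0],"roll":0,"claw":0.6},
  {"offset":[-0.02,0,0],"roll":0,"claw":0.6},
  {"offset":[-0.03,0,0],"roll":0,"claw":0.6},
  {"offset":[-0.04,0,0],"roll":0,"claw":0.6},
  {"offset":[-0.04,0,0],"roll":0,"claw":1},
  {"offset":[-0.01,0,0],"roll":0,"claw":1},
  {"offset":[0,0,0],"roll":0,"claw":1},
])

```text
clock: 33.33
tool_pos: [0.6148, -0.1909, 0.1691]
orientation: [-177.4, 89.9, 8.3]
force: [0.4, -0.2, -1.1]
opening: 0.0872
```

```bash
python3 go.py .449 -.0855 .17 74; python3 - <<'E'
from plant import ctrl
import cv2,numpy as np
for n in("scene","top"):
    s=ctrl.snapshot(n); np.savez(n+"11.npz",**s); f=s["frame"]
    if n=="scene": cv2.imwrite("pics/scene11.png",cv2.resize(f[140:290,150:350],None,fx=4,fy=4,interpolation=cv2.INTER_CUBIC))
    else: cv2.imwrite("pics/top11.png",f)
E
```

```text
t 33.33 pos [ 0.6148 -0.1909  0.1691] jaw dir -174.3 tilt [ 0.001  0.    -1.   ] J [  0.  20.  -8.  -0. -62.   6.] F [ 0.4 -0.2 -1.1] open 0.0872
offset tool mm [  -1.1 -121.4  154.5] norm 196 roll -68.3 or 111.7
```

View pics/scene11.png

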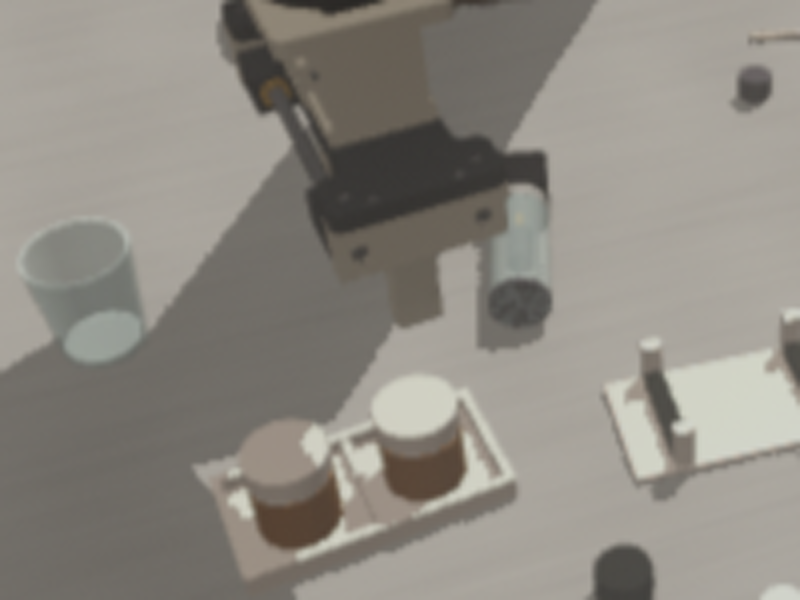

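View pics/top11.png

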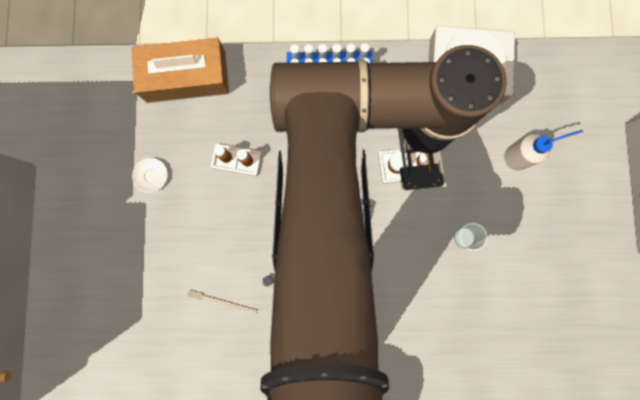

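Both jars stand in their bays at about (297,480) and (420,435). Now the lamp.

Call:
servo_tool([
  {"offset":[-0.005,0,0],"roll":-9.8,"claw":1},
  {"offset":[0,0,0],"roll":-9.8,"claw":1},
  {"offset":[0,0,0],"roll":-9.8,"claw":1},
  {"offset":[0,0,0],"roll":-9.8,"claw":1},
  {"offset":[0,0,0],"roll":-9.8,"claw":1},
  {"offset":[0,0,0],"roll":-9.8,"claw":1},
  {"offset":[0,0,0],"roll":-9.5,"claw":1},
  {"offset":[0,0,0],"roll":0,"claw":1},
])

```text
clock: 34.42
tool_pos: [0.6139, -0.1909, 0.1719]
orientation: [-79.3, 89.9, 174.7]
force: [-0.8, 0.6, 0.6]
opening: 0.0879
```

```bash
python3 go.py .4495 -.0855 .17 74.2
```

```text
t 34.42 pos [ 0.6139 -0.1909  0.1719] jaw dir -106.0 tilt [-0.003  0.    -1.   ] J [  0.  20.  -8.  -0. -63.  74.] F [-0.8  0.6  0.6] open 0.0879
offset tool mm [   2.4 -187.1  -55.8] norm 195 roll -0.2 or 179.8
```

Call:
servo_tool([
  {"offset":[0,-0.02,-0.006],"roll":0,"claw":1},
  {"offset":[0,-0.035,-0.01],"roll":0,"claw":1},
  {"offset":[0,-0.04,-0.012],"roll":0,"claw":1},
  {"offset":[0,-0.04,-0.012],"roll":0,"claw":1},
  {"offset":[0,-0.032,-0.01],"roll":0,"claw":1},
  {"offset":[0,-0.02,-0.006],"roll":0,"claw":1},
  {"offset":[0,0,0],"roll":0,"claw":1},
  {"offset":[0,0,0],"roll":0,"claw":1},
])

```text
clock: 35.42
tool_pos: [0.451, -0.0857, 0.1736]
orientation: [77.8, 90.0, -28.2]
force: [-0.1, 0.1, 0.9]
opening: 0.0876
```

```bash
python3 go.py .4495 -.0855 .006 74.2;python3 - <<'E'
from plant import ctrl
import cv2,numpy as np
from h import *
s=ctrl.snapshot("scene"); np.savez("scene12.npz",**s); f=s["frame"]
g=cv2.resize(f[120:270,200:400],None,fx=4,fy=4,interpolation=cv2.INTER_CUBIC)
a=np.radians(-15.8)
for d in(-.07,-.03,0,.07):
    p=((proj(s,[[.4495+d*np.cos(a),-.0855+d*np.sin(a),.04]])[0]-[200,120]+.5)*4).round().astype(int); cv2.circle(g,tuple(map(int,p)),3,(0,0,255),-1)
cv2.imwrite("pics/scene12.png",g)
E
```

```text
t 35.42 pos [ 0.451  -0.0857  0.1736] jaw dir -106.0 tilt [ 0. -0. -1.] J [ 14.   2. -30.   0. -58.  60.] F [-0.1  0.1  0.9] open 0.0876
offset tool mm [167.6  -1.6   0.2] norm 168 roll -0.2 or 179.8
```

View pics/scene12.png

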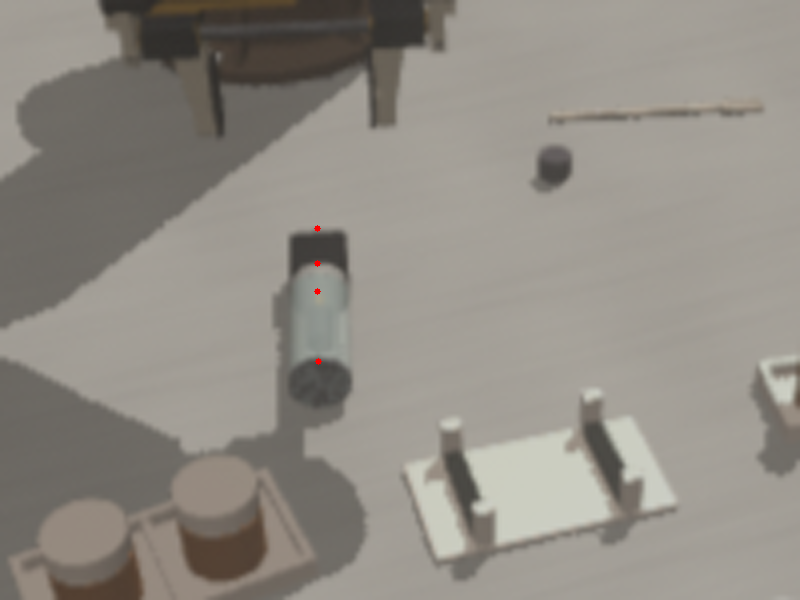

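The lamp's predicted ends and block edge (red dots) fall on the image, so I'll descend.

Call:
servo_tool([
  {"offset":[0.02,-0.0015,0],"roll":0,"claw":1},
  {"offset":[0.04,0,0],"roll":0,"claw":1},
  {"offset":[0.04,0,0],"roll":0,"claw":1},
  {"offset":[0.03,0,0],"roll":0,"claw":1},
  {"offset":[0.02,0,0],"roll":0,"claw":1},
  {"offset":[0.01,0,0],"roll":0,"claw":1},
  {"offset":[0,0,0],"roll":0,"claw":1},
  {"offset":[0,0,0],"roll":0,"claw":1},
])

```text
clock: 36.48
tool_pos: [0.4495, -0.0853, 0.0142]
orientation: [111.7, 89.9, 5.7]
force: [-0.7, 0.0, 0.5]
opening: 0.0874
```

```bash
python3 go.py .4495 -.0855 .006 74.2
```

```text
t 36.48 pos [ 0.4495 -0.0853  0.0142] jaw dir -106.0 tilt [ 0.001  0.    -1.   ] J [ 14.  15. -41.   0. -33.  60.] F [-0.7  0.   0.5] open 0.0874
offset tool mm [8.2 0.  0.2] norm 8 roll -0.2 or 179.8
```

Call:
servo_tool([
  {"offset":[0.005,0,0],"roll":0,"claw":1},
  {"offset":[0.003,0,0],"roll":0,"claw":1},
  {"offset":[0,0,0],"roll":0,"claw":0.3},
  {"offset":[0,0,0],"roll":0,"claw":0},
  {"offset":[0,0,0],"roll":0,"claw":-0.3},
  {"offset":[0,0,0],"roll":0,"claw":-1},
  {"offset":[0,0,0],"roll":0,"claw":-1},
  {"offset":[0,0,0],"roll":0,"claw":-1},
])

```text
clock: 37.48
tool_pos: [0.4489, -0.0852, 0.0056]
orientation: [114.4, 90.0, 8.4]
force: [0.0, -0.0, 1.7]
opening: 0.0391
```

```bash
python3 go.py .4495 -.0855 .006 74.2
```

```text
t 37.48 pos [ 0.4489 -0.0852  0.0056] jaw dir -106.0 tilt [ 0.  0. -1.] J [ 14.  16. -42.   0. -32.  60.] F [ 0.  -0.   1.7] open 0.0391
offset tool mm [-0.4  0.6  0.1] norm 1 roll -0.2 or 179.8
```

Call:
servo_tool([
  {"offset":[-0.01,0,0],"roll":0,"claw":-1},
  {"offset":[-0.03,0,0],"roll":0,"claw":-1},
  {"offset":[-0.04,0,0],"roll":0,"claw":-1},
  {"offset":[-0.04,0,0],"roll":0,"claw":-1},
  {"offset":[-0.02,0,0],"roll":4,"claw":-1},
  {"offset":[0,0,0],"roll":10,"claw":-1},
  {"offset":[0,0,0],"roll":10,"claw":-1},
  {"offset":[0,0,0],"roll":10,"claw":-1},
  {"offset":[0,0,0],"roll":10,"claw":-1},
  {"offset":[0,0,0],"roll":10,"claw":-1},
  {"offset":[0,0,0],"roll":10,"claw":-1},
  {"offset":[0,0,0],"roll":10,"claw":-1},
])

```text
clock: 38.98
tool_pos: [0.4485, -0.0853, 0.1461]
orientation: [-122.5, 90.0, 57.2]
force: [0.4, -0.8, -1.2]
opening: 0.0392
```

Call:
servo_tool([
  {"offset":[0,0,0],"roll":4.8,"claw":-1},
  {"offset":[0,0,0],"roll":0,"claw":-1},
])

```text
clock: 39.22
tool_pos: [0.4485, -0.0853, 0.146]
orientation: [-129.5, 90.0, 45.8]
force: [0.1, 0.1, -1.3]
opening: 0.0391
```

```bash
python3 go.py .634 -.0025 .145 -4.8
```

```text
t 39.23 pos [ 0.4485 -0.0853  0.146 ] jaw dir 175.3 tilt [ 0.  0. -1.] J [ 14.   4. -32.  -0. -54. -19.] F [ 0.1  0.1 -1.3] open 0.0391
offset tool mm [   1.   -97.9 -178. ] norm 203 roll 0.1 or -179.9
```

Call:
servo_tool([
  {"offset":[0,-0.01,-0.018],"roll":0,"claw":-1},
  {"offset":[0,-0.018,-0.032],"roll":0,"claw":-1},
  {"offset":[0,-0.02,-0.036],"roll":0,"claw":-1},
  {"offset":[0,-0.02,-0.036],"roll":0,"claw":-1},
  {"offset":[0,-0.016,-0.03],"roll":0,"claw":-1},
  {"offset":[0,-0.01,-0.018],"roll":0,"claw":-1},
  {"offset":[0,-0.004,-0.008],"roll":0,"claw":-1},
  {"offset":[0,0,0],"roll":0,"claw":-1},
  {"offset":[0,0,0],"roll":0,"claw":-1},
])

```text
clock: 40.35
tool_pos: [0.6337, -0.0027, 0.1456]
orientation: [6.1, 90.0, -178.7]
force: [-0.2, 0.3, -1.3]
opening: 0.0394
```

```bash
python3 go.py .634 -.0025 .0216 -4.8
```

```text
t 40.35 pos [ 0.6337 -0.0027  0.1456] jaw dir 175.2 tilt [-0. -0. -1.] J [ 17.  20. -11.  -0. -59. -22.] F [-0.2  0.3 -1.3] open 0.0394
offset tool mm [124.   -0.3  -0.3] norm 124 roll 0.0 or -180.0
```

Call:
servo_tool([
  {"offset":[0.02,0,0],"roll":0,"claw":-1},
  {"offset":[0.03,0,0],"roll":0,"claw":-1},
  {"offset":[0.025,0,0],"roll":0,"claw":-1},
  {"offset":[0.01,0,0],"roll":0,"claw":-1},
  {"offset":[0,0,0],"roll":0,"claw":-1},
  {"offset":[0,0,0],"roll":0,"claw":-1},
])

```text
clock: 41.1
tool_pos: [0.6351, -0.0023, 0.0619]
orientation: [-166.2, 89.9, 9.0]
force: [-0.2, 0.3, -1.3]
opening: 0.0391
```

```bash
python3 go.py .634 -.0025 .0216 -4.8;python3 - <<'E'
from plant import ctrl
import cv2,numpy as np
from h import *
s=ctrl.snapshot("scene"); np.savez("scene13.npz",**s); f=s["frame"]
g=cv2.resize(f[150:300,250:450],None,fx=4,fy=4,interpolation=cv2.INTER_CUBIC)
o=ctrl.get_obs();c=o["tool_pos"]; a=np.radians(-94.8)
for d in(-.07,-.03,.07):
  for z in(0,-.02):
    p=((proj(s,[[c[0]+d*np.cos(a)+(.02*np.cos(a+np.pi/2) if z==0 else 0),c[1]+d*np.sin(a)+(.02*np.sin(a+np.pi/2) if z==0 else 0),c[2]+.0144+z]])[0]-[250,150]+.5)*4).round().astype(int); cv2.circle(g,tuple(map(int,p)),3,(0,0,255) if z else (0,255,0),-1)
cv2.imwrite("pics/scene13.png",g)
E
```

```text
t 41.10 pos [ 0.6351 -0.0023  0.0619] jaw dir 175.2 tilt [ 0.002  0.    -1.   ] J [ 17.  25. -16.   0. -49. -22.] F [-0.2  0.3 -1.3] open 0.0391
offset tool mm [40.3  0.3  1.2] norm 40 roll 0.0 or -180.0
```

View pics/scene13.png

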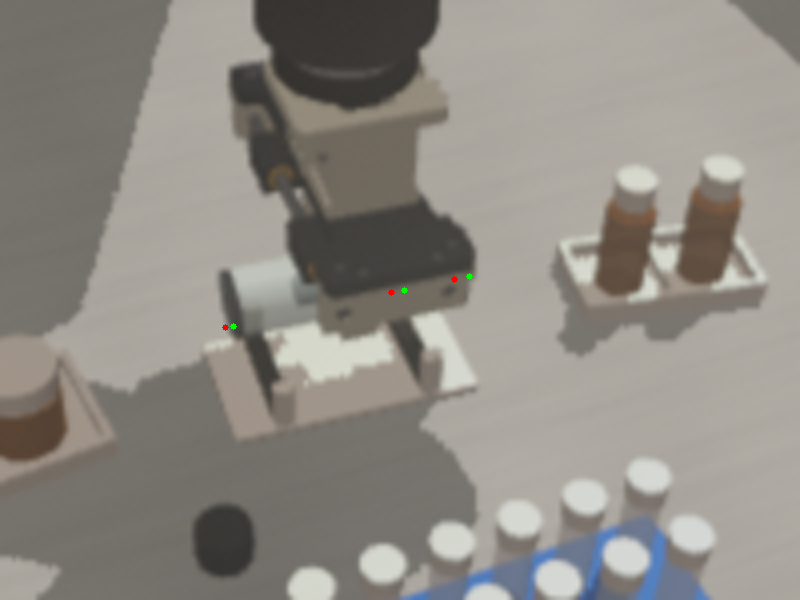

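```bash
python3 - <<'E'
import cv2,numpy as np
from h import *
s=load("scene13.npz"); g=cv2.resize(s["frame"][180:250,285:385],None,fx=8,fy=8,interpolation=cv2.INTER_CUBIC)
c=np.array([.6345,-.0023,.0619]); a=np.radians(-94.8)
ax=np.array([np.cos(a),np.sin(a),0]); n=np.array([-ax[1],ax[0],0])
t=np.linspace(0,2*np.pi,60)
for d,col in((.07,(0,0,255)),):
    E=c+[0,0,.0144]+d*ax+.02*(np.cos(t)[:,None]*n+np.sin(t)[:,None]*[0,0,1])
    q=((proj(s,E)-[285,180]+.5)*8).round().astype(int); cv2.polylines(g,[q],True,col,1)
for yy in(-.045,.045):
  a2=np.radians(-4.8)
  for xx in(-.031,.031):
    p=np.array([.634+xx*np.cos(a2)-yy*np.sin(a2),-.0025+xx*np.sin(a2)+yy*np.cos(a2),.036]); q=((proj(s,[p])[0]-[285,180]+.5)*8).astype(int); cv2.circle(g,tuple(map(int,q)),4,(255,0,0),-1)
cv2.imwrite("pics/el13.png",g)
E
```

```text
(no output)
```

View pics/el13.png

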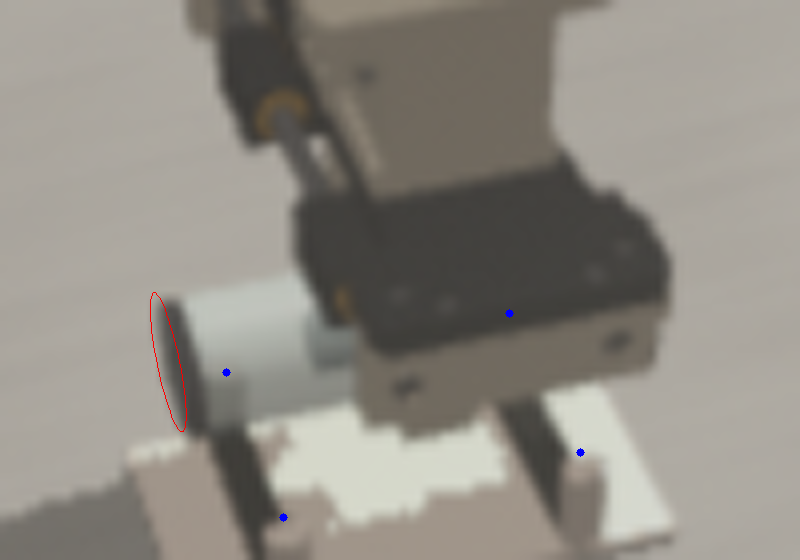

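The lamp end is about 3.5 mm, and the cheeks about 1.5 mm, to +y of the projection. So the lamp needs roughly 2 mm of shift toward -y before it goes down.

Call:
servo_tool([
  {"offset":[0.01,0.002,0],"roll":0,"claw":-1},
  {"offset":[0.01,0,0],"roll":0,"claw":-1},
  {"offset":[0.01,0,0],"roll":0,"claw":-1},
  {"offset":[0.005,0,0],"roll":0,"claw":-1},
  {"offset":[0.002,0,0],"roll":0,"claw":-1},
  {"offset":[0,0,0],"roll":0,"claw":-1},
  {"offset":[0,0,0],"roll":0,"claw":-1},
])

```text
clock: 42.02
tool_pos: [0.6345, -0.0043, 0.0239]
orientation: [-166.3, 90.0, 9.0]
force: [0.7, 0.1, -1.6]
opening: 0.0392
```

```bash
python3 go.py .635 -.004 .0216 -4.8;python3 - <<'E'
from plant import ctrl
import cv2,numpy as np
s=ctrl.snapshot("scene"); np.savez("scene14.npz",**s); f=s["frame"]
cv2.imwrite("pics/scene14.png",cv2.resize(f[180:280,270:400],None,fx=6,fy=6,interpolation=cv2.INTER_CUBIC))
E
```

```text
t 42.02 pos [ 0.6345 -0.0043  0.0239] jaw dir 175.2 tilt [ 0.001  0.    -1.   ] J [ 17.  28. -18.   0. -45. -22.] F [ 0.7  0.1 -1.6] open 0.0392
offset tool mm [ 2.3 -0.4 -0.5] norm 2 roll 0.0 or -180.0
```

View pics/scene14.png

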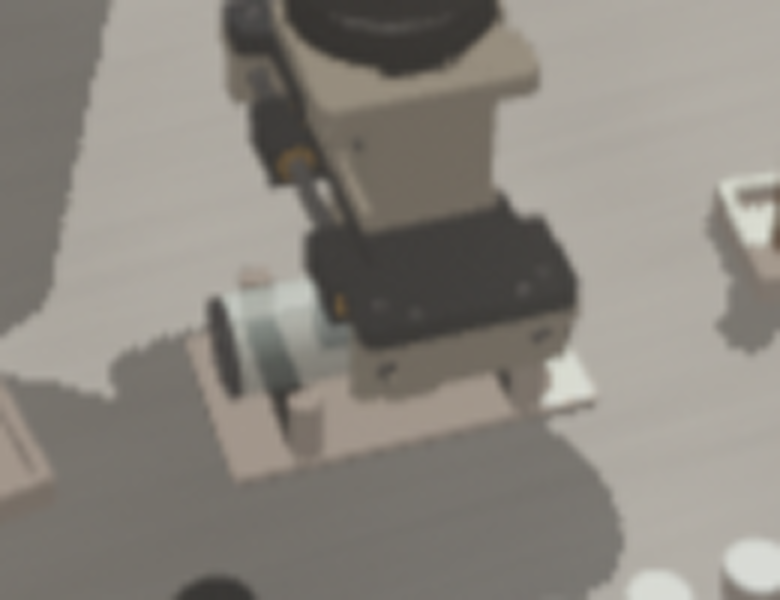

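The lamp is between the cheeks and not touching. I'll lower it, release and retreat.

Call:
servo_tool([
  {"offset":[0.002,0,0],"roll":0,"claw":-1},
  {"offset":[0.0005,0,0],"roll":0,"claw":-1},
  {"offset":[0,0,0],"roll":0,"claw":-1},
  {"offset":[0,0,0],"roll":0,"claw":0},
  {"offset":[0,0,0],"roll":0,"claw":0.2},
  {"offset":[0,0,0],"roll":0,"claw":0.4},
  {"offset":[0,0,0],"roll":0,"claw":0.4},
  {"offset":[-0.02,0,0],"roll":0,"claw":0.4},
  {"offset":[-0.03,0,0],"roll":0,"claw":0.4},
  {"offset":[-0.04,0,0],"roll":0,"claw":0.4},
  {"offset":[-0.04,0,0],"roll":0,"claw":0.4},
  {"offset":[-0.02,0,0],"roll":0,"claw":1},
])

```text
clock: 43.58
tool_pos: [0.6351, -0.0043, 0.1738]
orientation: [-165.4, 89.8, 9.8]
force: [0.5, -0.2, -1.0]
opening: 0.067
```

Call:
servo_tool([
  {"offset":[-0.02,0.01,0.02],"roll":0,"claw":1},
  {"offset":[-0.02,0,0.05],"roll":0,"claw":1},
  {"offset":[-0.02,0,0.05],"roll":0,"claw":1},
  {"offset":[0,0,0.05],"roll":0,"claw":1},
  {"offset":[0,0,0.02],"roll":0,"claw":1},
  {"offset":[0,0,0],"roll":0,"claw":1},
  {"offset":[0,0,0],"roll":0,"claw":1},
])

```text
clock: 44.45
tool_pos: [0.4449, 0.0017, 0.2312]
orientation: [176.8, 90.0, -8.0]
force: [0.5, 0.5, 0.5]
opening: 0.0875
```

```bash
python3 go.py .45 0 .2;python3 - <<'E'
from plant import ctrl
import cv2,numpy as np
for n in("scene","top"):
    s=ctrl.snapshot(n); np.savez(n+"15.npz",**s); f=s["frame"]
    if n=="scene": cv2.imwrite("pics/scene15.png",cv2.resize(f[150:300,200:400],None,fx=4,fy=4,interpolation=cv2.INTER_CUBIC)); cv2.imwrite("pics/scene15f.png",f)
    else: cv2.imwrite("pics/top15.png",cv2.resize(f[120:260,180:500],None,fx=2.5,fy=2.5,interpolation=cv2.INTER_CUBIC))
E
```

```text
t 44.45 pos [0.4449 0.0017 0.2312] jaw dir 175.2 tilt [ 0. -0. -1.] J [ 26.  -2. -26.   0. -66. -31.] F [0.5 0.5 0.5] open 0.0875
offset tool mm [31.2  1.2 -5.2] norm 32
```

View pics/scene15.png

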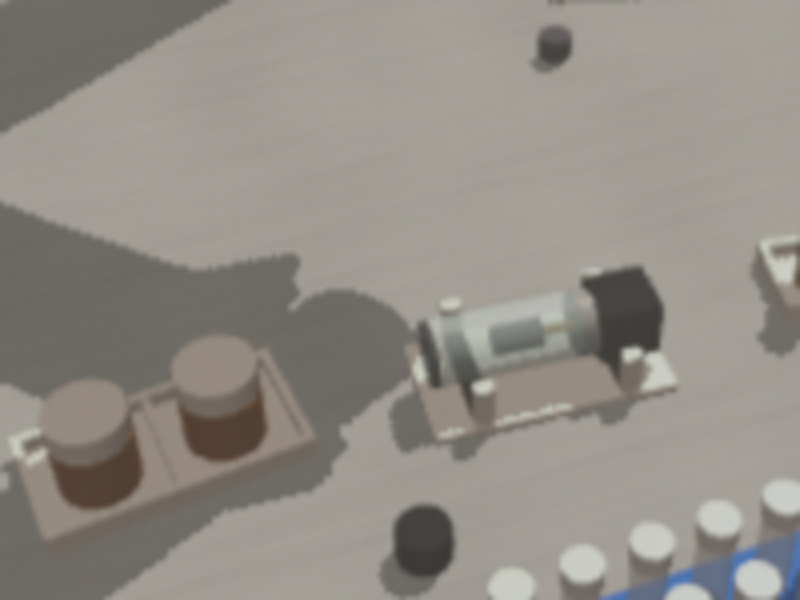

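View pics/top15.png

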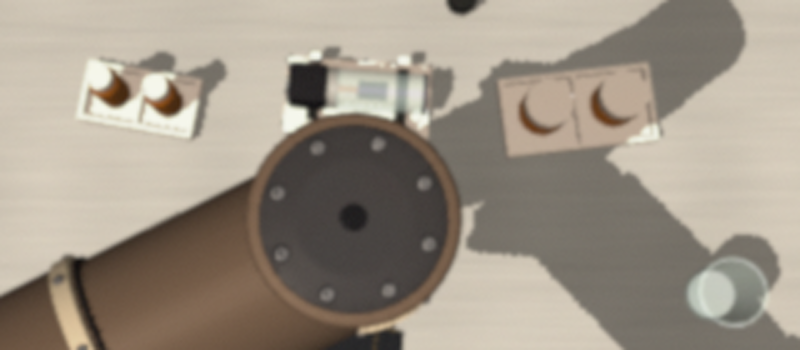

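View pics/scene15f.png

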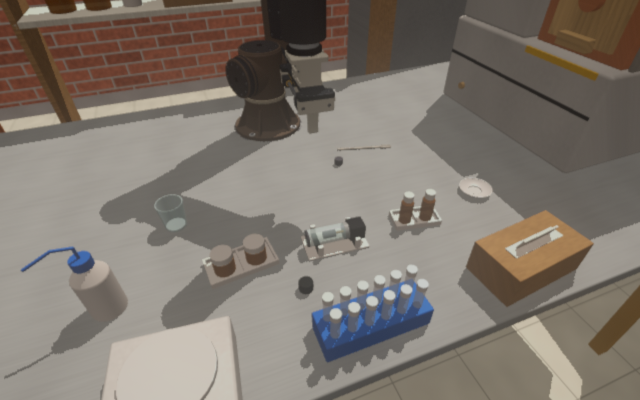

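Everything looks seated. A numeric check on lamp height, angle and centring, and on whether the beaker moved:

```bash
python3 - <<'E'
from h import *
s=load("scene15.npz");P=cloud(s);s0=load("scene0.npz");P0=cloud(s0)
M=np.zeros((400,640),bool);M[205:260,295:372]=1
L=M&(P[...,2]>.040)&(P[...,2]<.08)
q=P[L];r=cv2.minAreaRect((q[:,:2]*1000).astype(np.float32));print("lamp rect",r,"ztop",np.percentile(q[:,2],[50,95,99]).round(4))
a=np.radians(-4.8);ey=np.array([-np.sin(a),np.cos(a)])
v=(q[:,:2]-[.634,-.0025])@ey;print("along cradle y",np.percentile(v,[0.5,99.5]).round(4),"mid",np.mean(np.percentile(v,[.5,99.5])).round(4))
C=M&(P0[...,2]>.003)&(P0[...,2]<.012)
q=P0[C];v=(q[:,:2]-[.634,-.0025])@ey;print("plate y",np.percentile(v,[.5,99.5]).round(4),"rect",cv2.minAreaRect((q[:,:2]*1000).astype(np.float32)))
for A,B,n in((s0,s,"scene"),):
    d=np.abs(A["frame"][190:235,150:190].astype(int)-B["frame"][190:235,150:190]).max(2); print("beaker diff",d.max(),d.mean())
b0=P0[190:235,150:190];b1=P[190:235,150:190]
for b in(b0,b1):
    k=b[(b[...,2]>.02)]; print(np.median(k,0).round(4),len(k))
# tops of items
for (u0,v0,u1,v1),n in(((205,240,240,275),"jarL"),((240,232,270,262),"jarR"),((398,190,416,222),"botL"),((418,188,440,220),"botR")):
    k=P[v0:v1,u0:u1].reshape(-1,3); zt=np.percentile(k[:,2],98); t=k[k[:,2]>zt-.004]; print(n,zt.round(4),t.mean(0).round(4))
E
```

```text
lamp rect ((637.2527465820312, -3.9810943603515625), (139.30862426757812, 42.79806900024414), 84.97124481201172) ztop [0.0529 0.0562 0.0571]
along cradle y [-0.0706  0.0673] mid -0.0017
plate y [-0.0748  0.0728] rect ((634.656982421875, -3.2451629638671875), (150.02642822265625, 83.05741882324219), 84.96630096435547)
beaker diff 56 16.963333333333335
[ 0.4442 -0.356   0.0555] 779
[ 0.4437 -0.3563  0.055 ] 775
jarL 0.0611 [ 0.6336 -0.265   0.0675]
jarR 0.0609 [ 0.6311 -0.1935  0.0724]
botL 0.0898 [0.6515 0.1767 0.1071]
botR 0.09 [0.6818 0.2114 0.1275]
```

The lamp is centred to about 1 mm, its angle matches the cradle, and its top is at 56 mm as expected. Bottle tops are at 90 mm and jar tops at 61 mm. The beaker hasn't moved. Handing in.

```bash
python3 - <<'E'
from plant import ctrl
print(ctrl.close_job())
E
```

```text
the job is handed in; nothing more can be done
None
```

I put both tall bottles in the small-bay rack, then both jars in the large-bay rack, then laid the lamp in its cradle. Everything is released, the arm is clear, and the job was handed in at about 44.5 s; it gives no verdict.

**Last checks (scene camera, before handing in):**

| Item | Measured | Expected |
|---|---|---|
| Bottle tops | about 90 mm | 90 mm |
| Jar tops | about 61 mm | 60 mm |
| Lamp top | about 56 mm | 56 mm |
| Lamp angle against cradle | same to within 0.1° | parallel |
| Lamp centring along the cradle | about 1 mm off | 0 |
| Beaker movement | under 1 mm | 0 |

All four containers look upright in the pictures. The measured tool force at the end of each move call stayed under about 5 N.

**Checks that failed or disagreed:**
- **Camera mismatch:** the two cameras differed by about 4 mm in x. The fingertip's known position matched the scene camera, so I relied on that one.
- **Bottle position:** a check of the first placed bottle's position failed because the colour mask caught the table. I judged its place in the bay from the picture instead.
- **Beaker image:** the shadow over the beaker changed, so comparing pictures told me nothing. The figure in the table comes from depth readings.

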